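Leak-test a batch of tin cups

ROBOT

A 7-joint arm with a two-finger parallel gripper is mounted at the origin on the work surface. World frame = base frame: x ahead of the robot, y to its left, z up, the work surface at z = 0. Lengths are in mm, angles in degrees, forces in N, time in s.
With the tool pointing down it reaches from about 350 to 775 mm from the base axis. Payload 3.1 kg.
Tool frame: the origin (TCP) lies midway between the tips of the shut fingers; the grasp point (between the pads) lies 19 mm behind it (r.grip_depth is the distance from the TCP to the grasp point, in mm); z points along the fingers, y is the line along which they close (so a half turn about z gives the same grasp; the last joint's range is limited). The gripper opens to 85 mm and grips with 20 to 120 N. Pads are 22 mm wide; open, the fingers measure 114 mm over their backs; the gripper's body (76 mm by 85 mm) begins 54 mm behind the grasp point. The pads swing forward as they close: fully open they stand 13 mm farther back than shut.
Start: joints at [-74.983, 17.813, 0.802, 86.603, -0.252, 75.585, -1.558], TCP at [164.504, 524.839, 231.304] pointing down, gripper open.
Joint ranges: [-154.91, 154.91], [-16.99, 109.72], [-72.82, 74.43], [7.12, 147.25], [-82.49, 262.49], [11.32, 116.49], [-174.64, 174.64]. Speed limits (degrees/s): [159.86, 159.86, 180, 180, 180, 180, 180].

INTERFACE

Orientations are given as a 3x3 rotation matrix whose columns are the frame's x, y, z axes.
In Python, from cell import r gives the robot as it stands. The module is installed in compiled form; this text tells all that it offers.
- The arm moves only by the tool play_rows, never from a script. Its argument "commands" is a list of rows, each a list of 3 entries, a list of its own where there are three numbers: the shift along the tool's x, y, z each as a share of 0.15 m, from -1 to 1, then the turn about the tool's z as a share of 60 degrees, from -1 to 1, then the opening, from 0 (shut) to 1 (fully open). In form: [[[x, y, z], twist, claw], ...]. A call has 1 to 10 rows; each row shifts and turns the commanded pose from where the row before left it, along the tool's axes as they then stand; what a row does not reach is not made up. A row lasts 1/8 s, in which the tool goes at most 62.5 mm and 10.7 degrees, less where a joint would pass 70% of its speed; a pose out of reach is approached as far as the arm can. A call with a number of a shift or a turn outside -1 to 1 is refused whole. A call with a gripper value outside its range is refused whole. The fingers move at their own pace and stop on an object; "force" is the grip in N (left out, the last holds). Time passes only in rows, so rows that do not move let the fingers close. It gives the time, the measured TCP pose, the force, the opening and the grip force at its end, in the units of the state.
- r.read_state(): the state, without advancing time (a new reading comes with each control period).
- r.get_image(name): name is "scene" or "side" or "wrist"; returns (picture, depth): 420x560x3 uint8, blue, green, red; 420x560 float32, mm along the optical axis (not along the pixel's ray), 0 where there is no reading.
- r.calibration(name): a dict with "fx", "fy", "cx", "cy" (pixels), "k1" (the pictures are not rectified: a ray, as slopes to the right and down, at radius r is drawn at 1 + k1 r^2 times it, then the intrinsics apply), "rvec" (rotation vector, rad) and "tvec" (3), from world to camera coordinates, as OpenCV has them. Camera axes: x right, y down, z forward; pixel columns grow to the right and rows downward; lengths in mm; the calibration is good to about 2 mm. A picture is of the moment at which its call begins: read the wrist's pose just before it. calibration takes no time and is no camera call; for the wrist camera it gives the pose at the moment of the call.
- r.close_job(): hands the job in; it is judged then, once.
The state is a dict: "t": time; "joint_positions": joint angles; "qvel": joint speeds; "joint_efforts": joint torques, N m; "ee_pos": TCP position; "tool_rot": TCP orientation; "wrist_force": force on the tool from outside, world axes, zero at the start; "wrist_torque": the same for the moment, N m; "grip_width": finger opening in mm; "grasp_force": force on a finger pad.
Only numpy, scipy, OpenCV 4.12 (cv2) and the standard library are available. Lean on these libraries where they do the work, as an engineer would, in place of code of your own. Each camera call takes 0.05 s, during which the arm holds its last target. There are 200 camera calls.

TASK

Leak-test the tin cups: push every cup that stands upside down on the cardboard sheet fully down over a brass port of the test rig, one to a port, then pull the pump's red handle out to its stop, keep it there for about two seconds and let its spring take it fully home again while all the cups stay on. After that, stand all the cups upside down, as they came, wholly on the blue pad, and leave the other things on the bench where they are.

Things in the scene. Friction and masses are not known exactly. Their poses are not given: they have to be found in the camera images.
- cup0: tin cup standing upside down (open mouth down, closed flat end up) on the cardboard sheet at the start; outside 62 mm across, 46 mm high, inside 56 mm across and 42 mm deep, wall 3 mm, 70 g; origin at the centre of the mouth rim (its underside), z up through the closed end. May be absent (None from the start)
- cup1: tin cup standing upside down (open mouth down, closed flat end up) on the cardboard sheet at the start; outside 62 mm across, 46 mm high, inside 56 mm across and 42 mm deep, wall 3 mm, 70 g; origin at the centre of the mouth rim (its underside), z up through the closed end. May be absent (None from the start)
- cup2: tin cup standing upside down (open mouth down, closed flat end up) on the cardboard sheet at the start; outside 62 mm across, 46 mm high, inside 56 mm across and 42 mm deep, wall 3 mm, 70 g; origin at the centre of the mouth rim (its underside), z up through the closed end. May be absent (None from the start)
- cup3: tin cup standing upside down (open mouth down, closed flat end up) on the cardboard sheet at the start; outside 62 mm across, 46 mm high, inside 56 mm across and 42 mm deep, wall 3 mm, 70 g; origin at the centre of the mouth rim (its underside), z up through the closed end. May be absent (None from the start)
- rig: fixed leak-test rig: green base plate 200 mm (x) by 260 mm (y), 12 mm thick, its top 12 mm above the table, carrying four brass ports and, along its +y side, a hand pump; origin on the table under the plate, x towards the pump's barrel end, z up
- port0 (a point): brass port (spigot): a round stub 52 mm in diameter for its first 20 mm, then coned to 34 mm diameter at its top 30 mm up; this point is at the stub's foot on the plate's top face, where a fully seated cup's rim rests (the cup's top is then 46 mm above it). Ports are 95 mm apart in a square; any cup fits any port
- port1 (a point): brass port (spigot): a round stub 52 mm in diameter for its first 20 mm, then coned to 34 mm diameter at its top 30 mm up; this point is at the stub's foot on the plate's top face, where a fully seated cup's rim rests (the cup's top is then 46 mm above it). Ports are 95 mm apart in a square; any cup fits any port
- port2 (a point): brass port (spigot): a round stub 52 mm in diameter for its first 20 mm, then coned to 34 mm diameter at its top 30 mm up; this point is at the stub's foot on the plate's top face, where a fully seated cup's rim rests (the cup's top is then 46 mm above it). Ports are 95 mm apart in a square; any cup fits any port
- port3 (a point): brass port (spigot): a round stub 52 mm in diameter for its first 20 mm, then coned to 34 mm diameter at its top 30 mm up; this point is at the stub's foot on the plate's top face, where a fully seated cup's rim rests (the cup's top is then 46 mm above it). Ports are 95 mm apart in a square; any cup fits any port
- pump_grip (a point): grip point of the pump's red upright handle plate, 12 mm thick (along the rig's x), 36 mm wide (y); its top edge is 20 mm above this point; a 10 mm rod, its top 31 mm below this point, runs from it to the rig's +x into the barrel. At home 51 mm are free between plate and barrel, nothing stands on its -x side. Axes as the rig's
- pump (a joint): how far the pump handle is pulled out, m: 0 fully home, 0.055 at its stop; it is pulled along the rig's -x; a spring draws it home (2 N at home, 8 N at the stop)
- pad: fixed flat blue rubber pad for tested cups, 220 mm (its x) by 210 mm (y), 4 mm thick, no rim; origin at the centre of its underside
- mat: sheet of cardboard lying fixed on the table, 220 by 210 mm, 2 mm thick; the cups stand on it at the start; origin at the centre of its underside
- spool: bystander, not part of the job: solder spool, grey flanges, 48 mm across, 30 mm high; origin at the centre of its underside unless said otherwise
- jar: bystander, not part of the job: small jar with yellow cap, 40 mm across, 55 mm high; origin at the centre of its underside unless said otherwise
- funnel: bystander, not part of the job: tin funnel standing on its wide end, 100 mm across, 120 mm high; origin at the centre of its underside unless said otherwise
- cruet: bystander, not part of the job: conical tin cruet, 110 mm across, 175 mm high; origin at the centre of its underside unless said otherwise
- snips: bystander, not part of the job: hand snips lying flat, blue handles, 190 mm long, origin near the pivot, jaws to its +x; origin at the centre of its underside unless said otherwise
- mallet: bystander, not part of the job: wooden mallet lying along its x, about 260 mm long; origin at the centre of its underside unless said otherwise
- disc: bystander, not part of the job: flat brass disc, 90 mm across, 6 mm thick; origin at the centre of its underside unless said otherwise
Mind the look-alikes: they are no part of the job. What is shaped like the cup0 but purple is not meant. What is shaped like the cup3 but black is not meant.

How it is judged:
By the outcome, as a careful person would: the job done as asked, in the order asked, and still so for the second after the job is handed in, with the robot touching nothing.
Of cup0, cup1, cup2, cup3 only 3 to 4 are there at a start; the rules pass over those that are not, and their reading is None.
At some moment in a run one of cup0, cup1, cup2, cup3 may be knocked a few centimetres aside while the robot is not near it.
Once in a run the grip may slacken for a moment while it holds something.
It also fails if it takes over 210 s, if anything falls off the work surface, if the arm or the gripper's body presses on something with over 40 N, if the wrist force passes 120 N, or if a joint passes its speed limit or range.

## Working session

There is one attempt and no reset: what is moved stays moved. The work goes in short steps, Python scripts to look and compute and a tool call to move; the robot and the scene stay as the last step left them, time stands still between calls to the robot, and variables do not carry over. Pictures are saved under pics/ and viewed, at most 14 in all, crops included, and the job is handed in when it is done.

Besides the shell and the picture viewer there is one more tool, called as name(argument=value, ...), one argument or row to a line, values as JSON. play_rows: Moves the arm, as the interface text tells. Its arguments: {"type":"object","properties":{"commands":{"type":"array"},"force":{"type":"number"}},"required":["commands"]}

```bash
mkdir -p pics; cat > h.py <<'E'
import numpy as np, cv2
from cell import r
def cal(n):
    c=r.calibration(n); R,_=cv2.Rodrigues(np.array(c["rvec"],float)); return c,R,np.array(c["tvec"],float).ravel()
def rays(c,uv):
    K=np.array([[c["fx"],0,c["cx"]],[0,c["fy"],c["cy"]],[0,0,1.]])
    p=cv2.undistortPoints(np.array(uv,float).reshape(-1,1,2),K,np.array([c["k1"],0,0,0.])).reshape(-1,2)
    return np.c_[p,np.ones(len(p))]
def toplane(cc,uv,z):
    c,R,t=cc; d=rays(c,uv)@R; o=-R.T@t; s=(z-o[2])/d[:,2]; return o+s[:,None]*d
def cloud(cc,dep):
    c,R,t=cc; v,u=np.mgrid[:dep.shape[0],:dep.shape[1]]
    P=rays(c,np.c_[u.ravel(),v.ravel()])*dep.reshape(-1,1)
    return ((P-t)@R).reshape(dep.shape+(3,))
def proj(cc,X):
    c,R,t=cc; K=np.array([[c["fx"],0,c["cx"]],[0,c["fy"],c["cy"]],[0,0,1.]])
    return cv2.projectPoints(np.array(X,float).reshape(-1,1,3),np.array(c["rvec"],float),t,K,np.array([c["k1"],0,0,0.]))[0].reshape(-1,2)
E
python3 - <<'E'
from h import *
for n in("scene","side"):
    cc=cal(n); im,d=r.get_image(n); cv2.imwrite(f"pics/{n}0.png",im); np.savez(f"{n}0.npz",im=im,d=d)
    print(n,cc[0]["fx"],-cc[1].T@cc[2])
s=r.read_state(); print(s["t"],s["ee_pos"],s["tool_rot"],s["wrist_force"],s["grip_width"],r.grip_depth)
E
```

```text
scene 403.5209400158494 [1475.9183611   484.83354663  764.31382975]
side 492.61263972387775 [  465.64672447 -1347.94999057  1035.9228501 ]
0.1 [164.31016759 524.18534572 230.30771672] [[-9.54237367e-01  2.99049699e-01 -5.69687620e-04]
 [ 2.99050231e-01  9.54235088e-01 -2.08733055e-03]
 [-8.05996547e-05 -2.16217402e-03 -9.99997659e-01]] [ 1.1352619  -0.34349887  0.55224956] 85.29175027920587 18.700000000000003
```

View pics/scene0.png

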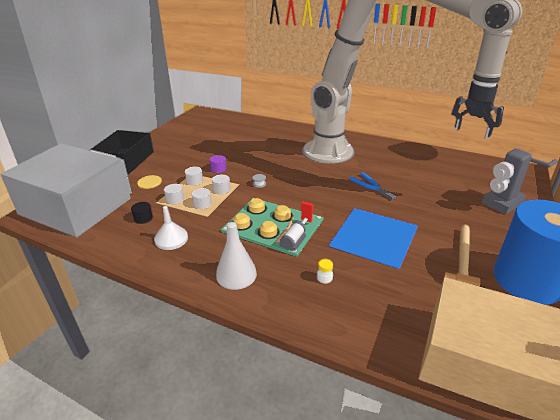

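View pics/side0.png

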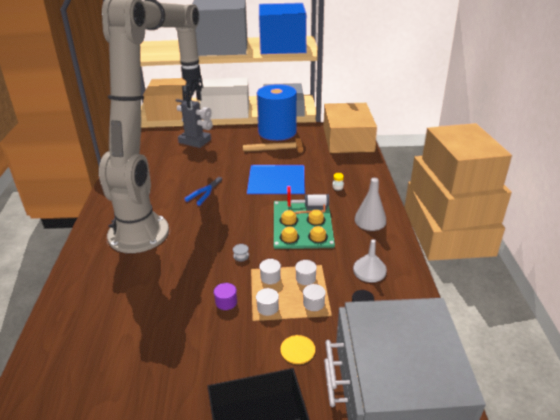

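The scene picture shows four tin cups on the cardboard at about (194,176), (221,185), (174,194) and (201,198). The look-alikes are the purple cup at (218,163) and the black one at (142,212), both off the cardboard. The rig is at (273,222), the red handle at (307,211) and the blue pad at (375,237).

```bash
cat > meas.py <<'E'
from h import *
def blobs(m,amin):
    n,l,st,ce=cv2.connectedComponentsWithStats(m.astype(np.uint8)); return [(l==i) for i in range(1,n) if st[i,4]>=amin]
def ring(P):
    # enclosing circle of points xy, robust: centre by min circle
    (x,y),rad=cv2.minEnclosingCircle(P[:,:2].astype(np.float32)); return x,y,rad
def measure(n,im,d,verbose=True):
    cc=cal(n); C=cloud(cc,d); hsv=cv2.cvtColor(im,cv2.COLOR_BGR2HSV).astype(int); H,S,V=hsv[...,0],hsv[...,1],hsv[...,2]
    X,Y,Z=C[...,0],C[...,1],C[...,2]; ok=(d>0)&(X>150)&(X<850)&(abs(Y)<700)
    out={}
    tests={"cup":ok&(S<60)&(V>90)&(Z>-10)&(Z<90),"blue":ok&(H>100)&(H<125)&(S>150)&(Z<30)&(Z>-20),
     "green":ok&(H>60)&(H<95)&(S>80)&(Z<40),"brass":ok&(H>14)&(H<30)&(S>120)&(V>120)&(Z>15)&(Z<70),"red":ok&((H<6)|(H>174))&(S>180)&(V>100)&(Z>20),
     "mat":ok&(H>8)&(H<22)&(S<160)&(V>150)&(Z<15)}
    for k,m in tests.items():
        for b in blobs(m,25):
            P=C[b]; v,u=np.nonzero(b)
            print(n,k,"n",b.sum(),"uv",u.mean().round(1),v.mean().round(1),"med",np.median(P,0).round(1),"z5-95",np.percentile(P[:,2],[5,95]).round(1),"x",np.percentile(P[:,0],[1,99]).round(),"y",np.percentile(P[:,1],[1,99]).round())
if __name__=="__main__":
    for n in("scene","side"):
        f=np.load(n+"0.npz"); measure(n,f["im"],f["d"])
E
python3 meas.py
```

```text
scene cup n 288 uv 193.6 175.4 med [ 460.3 -355.7   39. ] z5-95 [ 6.4 50.6] x [376. 479.] y [-439. -335.]
scene cup n 1342 uv 104.3 202.9 med [ 749.1 -509.7   46.5] z5-95 [ 5.  86.3] x [626. 848.] y [-516. -505.]
scene cup n 311 uv 220.7 183.7 med [ 470.7 -231.9   39.2] z5-95 [ 5.4 50.3] x [366. 489.] y [-303. -210.]
scene cup n 159 uv 258.9 180.4 med [ 371.5 -131.5   26.7] z5-95 [ 2.6 32.1] x [336. 386.] y [-161. -113.]
scene cup n 336 uv 173.7 193.4 med [ 590.7 -344.6   40.5] z5-95 [ 6.4 50.4] x [544. 610.] y [-385. -325.]
scene cup n 28 uv 496.0 189.9 med [200.9 640.9  84. ] z5-95 [65.  89.9] x [151. 211.] y [620. 663.]
scene cup n 122 uv 507.8 200.0 med [169.5 690.3  31.7] z5-95 [14.1 81.8] x [150. 195.] y [650. 700.]
scene cup n 351 uv 201.4 197.9 med [ 576.3 -240.3   41.4] z5-95 [ 6.7 50.7] x [531. 595.] y [-280. -219.]
scene cup n 32 uv 391.0 195.3 med [260.  324.2  14.6] z5-95 [ 6.9 17.4] x [249. 271.] y [301. 336.]
scene cup n 760 uv 170.2 235.3 med [ 779.7 -211.9   28.5] z5-95 [ 2.7 70.9] x [687. 812.] y [-285. -180.]
scene cup n 404 uv 296.1 233.3 med [626.9 128.5  49.3] z
[... 3751 characters left out ...]
rass n 170 uv 315.8 216.2 med [614.5  15.1  37.6] z5-95 [17.6 45.8] x [591. 641.] y [-0. 73.]
side brass n 189 uv 289.0 234.1 med [517.8 -79.3  37.3] z5-95 [16.9 45.5] x [495. 541.] y [-91. -48.]
side brass n 188 uv 317.6 233.4 med [612.2 -80.2  37. ] z5-95 [17.3 45.9] x [588. 637.] y [-95. -46.]
side red n 47 uv 288.5 196.4 med [525.8 100.5  66.3] z5-95 [33.3 92.3] x [519. 530.] y [ 93. 117.]
side mat n 29 uv 254.2 148.6 med [393.9 565.3  11.3] z5-95 [ 7.1 14.6] x [352. 437.] y [555. 572.]
side mat n 53 uv 341.2 150.4 med [771.7 530.6   9.3] z5-95 [ 1.7 14.5] x [723. 821.] y [517. 539.]
side mat n 2245 uv 287.9 294.7 med [ 504.9 -319.     2.9] z5-95 [-0.8  6.9] x [395. 618.] y [-412. -201.]
```

play_rows(
  commands=[
    [[0, 0, 0], 0.1533, 1],
    [[0, 0, 0], 0.1533, 1],
    [[0, 0, 0], 0.1533, 1],
    [[-0.313, -0.0465, -0.0333], 0, 1],
    [[-0.313, -0.0465, -0.0333], 0, 1],
    [[-0.313, -0.0465, -0.0333], 0, 1],
    [[-0.313, -0.0465, -0.0333], 0, 1],
    [[-0.313, -0.0465, -0.0333], 0, 1],
    [[-0.313, -0.0465, -0.0333], 0, 1],
    [[-0.313, -0.0465, -0.0333], 0, 1],
  ],
)

```text
t: 1.35
ee_pos: [362.8, 256.4, 266.1]
tool_rot: [[-0.707, 0.707, -0.001], [0.707, 0.707, -0.0], [0.0, -0.001, -1.0]]
wrist_force: [0.3, -0.1, -0.6]
grip_width: 85.5
grasp_force: 0.0
```

play_rows(
  commands=[
    [[-0.313, -0.0465, -0.0333], 0, 1],
    [[-0.313, -0.0465, -0.0333], 0, 1],
    [[-0.313, -0.0465, -0.0333], 0, 1],
    [[-0.313, -0.0465, -0.0333], 0, 1],
    [[-0.313, -0.0465, -0.0333], 0, 1],
    [[-0.313, -0.0465, -0.0333], 0, 1],
    [[-0.313, -0.0465, -0.0333], 0, 1],
    [[0, 0, 0], 0, 1],
    [[0, 0, 0], 0, 1],
  ],
)

```text
t: 2.48
ee_pos: [559.9, -8.3, 300.5]
tool_rot: [[-0.707, 0.707, -0.002], [0.707, 0.707, 0.001], [0.002, -0.001, -1.0]]
wrist_force: [0.3, 0.3, 0.6]
grip_width: 85.2
grasp_force: 0.0
```

```bash
cat >> h.py <<'E'
def wshot(tag):
    s=r.read_state(); cc=cal("wrist"); im,d=r.get_image("wrist"); cv2.imwrite(f"pics/{tag}.png",im); np.savez(tag+".npz",im=im,d=d,R=cc[1],t=cc[2])
    return s,cc,im,d
def st():
    s=r.read_state(); R=np.array(s["tool_rot"]); print("t",round(s["t"],2),"ee",np.round(s["ee_pos"],1),"az",round(float(np.degrees(np.arctan2(R[1,0],R[0,0]))),2),"z",R[:,2].round(4),"F",np.round(s["wrist_force"],1),"w",round(s["grip_width"],1),"g",round(s["grasp_force"],1)); return s
E
python3 - <<'E'
from h import *
s=st(); s,cc,im,d=wshot("w_rig"); print(-cc[1].T@cc[2],cc[1][2]); C=cloud(cc,d); print(C[0,0],C[0,-1],C[-1,0],C[-1,-1])
E
```

```text
t 2.48 ee [559.9  -8.3 300.5] az 135.01 z [-1.6e-03  8.0e-04 -1.0e+00] F [0.3 0.3 0.6] w 85.2 g 0.0
[500.16118822  51.86338536 443.37939265] [ 0.2308946  -0.23060513 -0.94525603]
[ 2.24001938e+02 -1.02749808e+02 -4.31927846e-02] [6.50867315e+02 3.25264445e+02 4.55627429e-01] [505.99386904 -45.05143704 380.75913039] [597.32280124  45.73735884 380.17883394]
```

View pics/w_rig.png

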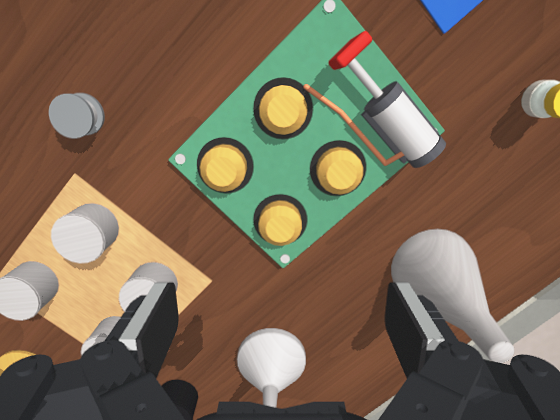

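The wrist view shows the four brass ports at (283,108), (224,165), (340,168) and (281,221). The red handle is at (351,50), and the cups are at lower left.

```bash
cat >> h.py <<'E'
def discs(cc,im,d,zlo,zhi,sel,rad,amin=60):
    """flat round tops: blobs of the depth cloud in a height band; centre by fitted ellipse of outline cast on its median height"""
    C=cloud(cc,d); hsv=cv2.cvtColor(im,cv2.COLOR_BGR2HSV).astype(int)
    m=(d>0)&(C[...,2]>zlo)&(C[...,2]<zhi)&sel(hsv[...,0],hsv[...,1],hsv[...,2],C)
    m=cv2.morphologyEx(m.astype(np.uint8),cv2.MORPH_OPEN,np.ones((3,3)))
    cs,_=cv2.findContours(m,cv2.RETR_EXTERNAL,cv2.CHAIN_APPROX_NONE); out=[]
    for c in cs:
        if cv2.contourArea(c)<amin: continue
        mm=np.zeros_like(m); cv2.drawContours(mm,[c],-1,1,-1); P=C[(mm>0)&(m>0)]; z=np.median(P[:,2])
        W=toplane(cc,c.reshape(-1,2),z)[:,:2]; A=np.c_[2*W,np.ones(len(W))]; q=np.linalg.lstsq(A,(W**2).sum(1),rcond=None)[0]
        R=np.sqrt(q[2]+q[0]**2+q[1]**2); uv=c.reshape(-1,2).mean(0)
        out.append((q[0],q[1],z,R)); print("disc uv",uv.round(),"xy",q[:2].round(1),"z",z.round(1),"R",R.round(1),"resid",np.abs(np.hypot(*(W-q[:2]).T)-R).max().round(1))
    return out
grey=lambda H,S,V,C:(S<70)&(V>80)
brass=lambda H,S,V,C:(H>14)&(H<32)&(S>110)
E
python3 - <<'E'
from h import *
f=np.load("w_rig.npz"); cc=(r.calibration("wrist"),f["R"],f["t"]); im,d=f["im"],f["d"]
print("ports"); discs(cc,im,d,39,46,brass,17)
print("cups"); discs(cc,im,d,44,52,grey,31)
C=cloud(cc,d); hsv=cv2.cvtColor(im,cv2.COLOR_BGR2HSV).astype(int); H,S,V=hsv[...,0],hsv[...,1],hsv[...,2]
m=(d>0)&((H<6)|(H>174))&(S>150); P=C[m]; print("red z",np.percentile(P[:,2],[1,50,99]))
T=P[P[:,2]>np.percentile(P[:,2],99)-4]; print(cv2.minAreaRect(T[:,:2].astype(np.float32)),T.mean(0))
m=(d>0)&(H>60)&(H<95)&(S>80)&(abs(C[...,2]-12)<4); print("green",cv2.minAreaRect(C[m][:,:2].astype(np.float32)))
E
```

```text
ports
disc uv [280. 228.] xy [613.8 -63.8] z 42.2 R 18.9 resid 1.4
disc uv [341. 174.] xy [616.2  30.7] z 42.1 R 18.7 resid 1.4
disc uv [222. 170.] xy [519.2 -61.7] z 42.1 R 18.7 resid 2.4
disc uv [283. 110.] xy [521.7  33.3] z 42.0 R 18.7 resid 1.4
cups
disc uv [270. 372.] xy [ 757.6 -225.2] z 47.9 R 21.9 resid 8.9
disc uv [ 92. 342.] xy [ 556.8 -351.4] z 48.1 R 15.3 resid 13.8
disc uv [134. 290.] xy [ 545.8 -248.1] z 48.1 R 21.2 resid 15.6
disc uv [ 17. 298.] xy [ 447.1 -362.7] z 48.2 R 29.2 resid 7.4
disc uv [436. 263.] xy [803.9  30.8] z 48.0 R 38.6 resid 5.7
disc uv [ 78. 238.] xy [ 453.8 -239.9] z 48.2 R 31.0 resid 1.7
disc uv [396. 137.] xy [624.8  96.6] z 48.6 R 20.4 resid 19.8
disc uv [419. 116.] xy [626.  140.8] z 48.9 R 22.4 resid 14.3
red z [ 1.04286103 87.34428698 89.685715  ]
((525.5343627929688, 117.2884750366211), (35.45002746582031, 11.529797554016113), 88.36603546142578) [525.39305945 117.37480569  87.72469168]
green ((568.5390014648438, 21.950477600097656), (259.3629455566406, 199.02386474609375), 88.65231323242188)
```

play_rows(
  commands=[
    [[-0.0986, -0.2653, 0.156], 0, 1],
    [[-0.0986, -0.2653, 0.156], 0, 1],
    [[-0.0986, -0.2653, 0.156], 0, 1],
    [[-0.0986, -0.2653, 0.156], 0, 1],
    [[-0.0986, -0.2653, 0.156], 0, 1],
    [[-0.0986, -0.2653, 0.156], 0, 1],
    [[0, 0, 0], 0, 1],
    [[0, 0, 0], 0, 1],
  ],
)

```text
t: 3.52
ee_pos: [455.0, -238.6, 160.9]
tool_rot: [[-0.709, 0.705, 0.001], [0.705, 0.709, 0.002], [0.001, 0.002, -1.0]]
wrist_force: [-0.6, 0.7, -0.2]
grip_width: 85.3
grasp_force: 0.0
```

```bash
python3 - <<'E'
from h import *
s=st(); s,cc,im,d=wshot("w_mat1"); discs(cc,im,d,44,52,grey,31)
E
```

```text
t 3.52 ee [ 455.  -238.6  160.9] az 135.14 z [ 7.0e-04  1.7e-03 -1.0e+00] F [-0.6  0.7 -0.2] w 85.3 g 0.0
disc uv [282. 381.] xy [ 572.4 -353.8] z 48.3 R 30.6 resid 2.7
disc uv [358. 299.] xy [ 556.4 -252.5] z 48.2 R 29.6 resid 6.8
disc uv [162. 291.] xy [ 442.3 -363.7] z 48.1 R 26.5 resid 16.3
disc uv [276. 203.] xy [ 452.5 -241. ] z 48.2 R 30.9 resid 1.0
```

View pics/w_mat1.png

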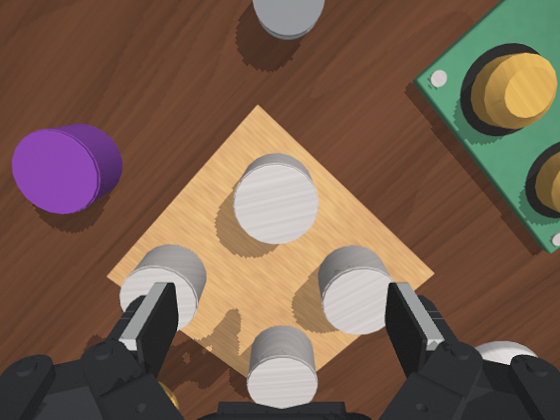

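The crop confirms it: plain silver cups on the cardboard, with the purple one at (65,170) off it. The first target is the tin cup at (276,203).

play_rows(
  commands=[
    [[0.0057, -0.0093, 0.2467], 0, 1],
    [[0, 0, 0.2467], 0, 1],
    [[0, 0, 0.2467], 0, 1],
    [[0, 0, 0.2467], 0, 1],
    [[0, 0, 0], 0, 1],
    [[0, 0, 0], 0, 0],
    [[0, 0, 0], 0, 0],
    [[0, 0, 0], 0, 0],
    [[0, 0, 0], 0, 0],
    [[0, 0, 0], 0, 0],
  ],
  force=60,
)

```text
t: 4.82
ee_pos: [455.0, -241.7, 15.2]
tool_rot: [[-0.708, 0.707, 0.005], [0.707, 0.708, -0.001], [-0.005, 0.003, -1.0]]
wrist_force: [-0.4, 1.2, 7.6]
grip_width: 60.5
grasp_force: 65.3
```

play_rows(
  commands=[
    [[0, 0, -0.2], 0, 0],
    [[0, 0, -0.2], 0, 0],
    [[0, 0, -0.2], 0, 0],
    [[0.1061, 0.2319, 0], 0, 0],
    [[0.1061, 0.2319, 0], 0, 0],
    [[0.1061, 0.2319, 0], 0, 0],
    [[0.1061, 0.2319, 0], 0, 0],
    [[0.1061, 0.2319, 0], 0, 0],
    [[0, 0, 0], 0, 0],
    [[0, 0, 0], 0, 0],
  ],
)

```text
t: 6.08
ee_pos: [519.2, -62.5, 103.3]
tool_rot: [[-0.707, 0.707, 0.001], [0.707, 0.707, -0.001], [-0.001, -0.0, -1.0]]
wrist_force: [-0.0, 0.1, -0.4]
grip_width: 59.7
grasp_force: 65.1
```

```bash
python3 - <<'E'
from h import *
s=st(); s,cc,im,d=wshot("w_h1"); discs(cc,im,d,39,46,brass,17); discs(cc,im,d,105,165,grey,31)
E
```

```text
t 6.08 ee [519.2 -62.5 103.3] az 134.99 z [ 5.e-04 -8.e-04 -1.e+00] F [-0.   0.1 -0.4] w 59.7 g 65.1
disc uv [500. 233.] xy [614.   30.2] z 42.1 R 18.6 resid 1.2
disc uv [279. 206.] xy [512.1 -55.8] z 41.2 R 10.9 resid 5.9
disc uv [405. 116.] xy [520.5  32.5] z 42.0 R 18.8 resid 1.4
disc uv [377. 303.] xy [534.3 -32.5] z 134.7 R 9.1 resid 8.4
disc uv [185. 303.] xy [490.1 -76.5] z 135.1 R 9.3 resid 8.1
disc uv [281. 309.] xy [515.  -57.7] z 136.0 R 33.3 resid 4.4
```

View pics/w_h1.png

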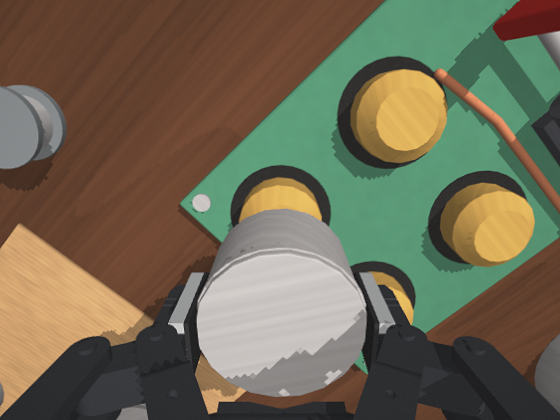

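```bash
python3 - <<'E'
from h import *
f=np.load("w_h1.npz"); cc=(r.calibration("wrist"),f["R"],f["t"])
discs(cc,f["im"],f["d"],132.5,141,lambda H,S,V,C:(S<70)&(V>80)&(np.hypot(C[...,0]-519,C[...,1]+62)<45),31,800)
E
```

```text
disc uv [282. 317.] xy [517.9 -60.6] z 136.2 R 30.9 resid 1.4
```

play_rows(
  commands=[
    [[-0.007, -0.009, 0.1333], 0, 0],
    [[0, 0, 0.1333], 0, 0],
    [[0, 0, 0.0667], 0, 0],
    [[0, 0, 0.0667], 0, 0],
    [[0, 0, 0], 0, 0],
  ],
)

```text
t: 6.75
ee_pos: [518.7, -63.7, 42.4]
tool_rot: [[-0.707, 0.707, -0.001], [0.707, 0.707, -0.0], [0.001, -0.001, -1.0]]
wrist_force: [-0.7, -0.0, -0.3]
grip_width: 59.9
grasp_force: 65.2
```

play_rows(
  commands=[
    [[0, 0, 0.05], 0, 0],
    [[0, 0, 0.05], 0, 0],
    [[0, 0, 0], 0, 0],
  ],
)

```text
t: 7.12
ee_pos: [518.5, -63.2, 27.1]
tool_rot: [[-0.707, 0.707, -0.002], [0.707, 0.707, 0.0], [0.001, -0.001, -1.0]]
wrist_force: [-0.1, -0.3, -0.7]
grip_width: 60.1
grasp_force: 65.2
```

play_rows(
  commands=[
    [[0, 0, 0.02], 0, 0],
    [[0, 0, 0], 0, 0],
    [[0, 0, 0], 0, 0],
  ],
)

```text
t: 7.5
ee_pos: [519.4, -63.5, 25.3]
tool_rot: [[-0.707, 0.707, 0.001], [0.707, 0.707, 0.0], [-0.0, 0.001, -1.0]]
wrist_force: [-1.4, -0.0, 3.1]
grip_width: 60.1
grasp_force: 65.4
```

play_rows(
  commands=[
    [[0, 0, 0.02], 0, 0],
    [[0, 0, 0], 0, 0],
    [[0, 0, 0], 0, 0],
  ],
)

```text
t: 7.88
ee_pos: [519.4, -63.4, 25.1]
tool_rot: [[-0.707, 0.707, 0.001], [0.707, 0.707, 0.002], [0.001, 0.002, -1.0]]
wrist_force: [-8.1, 2.8, 24.8]
grip_width: 60.4
grasp_force: 67.6
```

play_rows(
  commands=[
    [[0, 0, 0], 0, 1],
    [[0, 0, 0], 0, 1],
    [[0, 0, 0], 0, 1],
    [[0, 0, -0.309], 0, 1],
    [[0, 0, -0.309], 0, 1],
    [[0, 0, -0.309], 0, 1],
  ],
)

```text
t: 8.62
ee_pos: [518.8, -63.4, 161.8]
tool_rot: [[-0.707, 0.707, -0.001], [0.707, 0.707, -0.0], [0.0, -0.001, -1.0]]
wrist_force: [0.0, -0.1, 0.8]
grip_width: 85.2
grasp_force: 0.0
```

```bash
python3 - <<'E'
from h import *
s=st(); s,cc,im,d=wshot("w_p1"); discs(cc,im,d,54,70,grey,31);discs(cc,im,d,39,46,brass,17)
E
```

```text
t 8.62 ee [518.8 -63.4 161.8] az 135.0 z [-8.e-04 -3.e-04 -1.e+00] F [ 0.  -0.1  0.8] w 85.2 g 0.0
disc uv [556. 358.] xy [779.    9.1] z 57.0 R 8.0 resid 7.2
disc uv [282. 205.] xy [519.  -61.9] z 58.2 R 30.9 resid 1.2
disc uv [553. 108.] xy [596.2 114.5] z 56.2 R 9.6 resid 7.0
disc uv [362. 280.] xy [612.6 -64. ] z 42.2 R 18.7 resid 2.4
disc uv [458. 203.] xy [614.7  29.9] z 42.2 R 18.8 resid 1.4
disc uv [380. 109.] xy [520.5  32.4] z 41.9 R 18.8 resid 1.3
```

play_rows(
  commands=[
    [[-0.2146, -0.1373, 0], 0, 1],
    [[-0.2146, -0.1373, 0], 0, 1],
    [[-0.2146, -0.1373, 0], 0, 1],
    [[-0.2146, -0.1373, 0], 0, 1],
    [[-0.2146, -0.1373, 0], 0, 1],
    [[0, 0, 0], 0, 1],
    [[0, 0, 0], 0, 1],
  ],
)

```text
t: 9.55
ee_pos: [560.0, -249.0, 160.0]
tool_rot: [[-0.707, 0.707, -0.001], [0.707, 0.707, 0.002], [0.002, 0.0, -1.0]]
wrist_force: [0.1, 0.9, -0.3]
grip_width: 85.4
grasp_force: 0.0
```

```bash
python3 - <<'E'
from h import *
s=st(); s,cc,im,d=wshot("w_m2"); discs(cc,im,d,44,52,grey,31)
E
```

```text
t 9.55 ee [ 560. -249.  160.] az 135.02 z [-0.001   0.0016 -1.    ] F [ 0.1  0.9 -0.3] w 85.4 g 0.0
disc uv [472. 328.] xy [ 752.3 -217.4] z 47.6 R 15.1 resid 11.2
disc uv [203. 305.] xy [ 576.9 -353.1] z 48.2 R 29.3 resid 8.5
disc uv [278. 204.] xy [ 559.4 -250.9] z 48.2 R 30.8 resid 1.2
disc uv [ 58. 203.] xy [ 444.1 -365.5] z 48.1 R 31.2 resid 1.4
```

play_rows(
  commands=[
    [[-0.0013, -0.007, 0.245], 0, 1],
    [[0, 0, 0.245], 0, 1],
    [[0, 0, 0.245], 0, 1],
    [[0, 0, 0.245], 0, 1],
    [[0, 0, 0], 0, 1],
    [[0, 0, 0], 0, 0],
    [[0, 0, 0], 0, 0],
    [[0, 0, 0], 0, 0],
    [[0, 0, 0], 0, 0],
    [[0, 0, 0], 0, 0],
  ],
  force=60,
)

```text
t: 10.85
ee_pos: [561.6, -251.7, 16.6]
tool_rot: [[-0.707, 0.707, 0.005], [0.707, 0.707, -0.002], [-0.004, 0.002, -1.0]]
wrist_force: [-0.1, 0.6, 7.2]
grip_width: 61.1
grasp_force: 65.6
```

play_rows(
  commands=[
    [[0, 0, -0.2], 0, 0],
    [[0, 0, -0.2], 0, 0],
    [[0, 0, -0.2], 0, 0],
    [[0.126, 0.2264, 0], 0, 0],
    [[0.126, 0.2264, 0], 0, 0],
    [[0.126, 0.2264, 0], 0, 0],
    [[0.126, 0.2264, 0], 0, 0],
    [[0.126, 0.2264, 0], 0, 0],
    [[0, 0, 0], 0, 0],
    [[0, 0, 0], 0, 0],
  ],
)

```text
t: 12.1
ee_pos: [612.4, -65.0, 104.1]
tool_rot: [[-0.707, 0.707, -0.0], [0.707, 0.707, -0.001], [-0.001, -0.001, -1.0]]
wrist_force: [0.3, -0.8, -0.7]
grip_width: 61.3
grasp_force: 65.5
```

```bash
cat >> h.py <<'E'
def held(tag):
    """state, and the cup held: top-disc centre, height, offset from the TCP"""
    s=st(); s,cc,im,d=wshot(tag); e=np.array(s["ee_pos"])
    discs(cc,im,d,e[2]+22,e[2]+45,lambda H,S,V,C:(S<70)&(V>80)&(np.hypot(C[...,0]-e[0],C[...,1]-e[1])<45),31,800)
    discs(cc,im,d,39,46,brass,17); return s,cc,im,d
E
python3 -c "
from h import *
held('w_h2')"
```

```text
t 12.1 ee [612.4 -65.  104.1] az 134.98 z [-0.     -0.0012 -1.    ] F [ 0.3 -0.8 -0.7] w 61.3 g 65.5
disc uv [281. 317.] xy [611. -63.] z 135.6 R 31.5 resid 1.7
disc uv [285. 206.] xy [608.4 -58.1] z 41.0 R 11.5 resid 4.9
disc uv [407. 117.] xy [615.4  30. ] z 42.0 R 18.9 resid 1.4
disc uv [289.   8.] xy [528.4  25. ] z 41.6 R 10.3 resid 10.0
```

play_rows(
  commands=[
    [[0, 0, 0.1333], 0, 0],
    [[0, 0, 0.1333], 0, 0],
    [[0, 0, 0.0667], 0, 0],
    [[0, 0, 0.0667], 0, 0],
    [[0, 0, 0.05], 0, 0],
    [[0, 0, 0.05], 0, 0],
    [[0, 0, 0.02], 0, 0],
    [[0, 0, 0.02], 0, 0],
    [[0, 0, 0], 0, 0],
    [[0, 0, 0], 0, 0],
  ],
)

```text
t: 13.4
ee_pos: [612.9, -64.2, 26.5]
tool_rot: [[-0.707, 0.707, 0.001], [0.707, 0.707, 0.001], [0.0, 0.001, -1.0]]
wrist_force: [-7.0, 1.3, 16.4]
grip_width: 61.2
grasp_force: 67.1
```

play_rows(
  commands=[
    [[0, 0, 0], 0, 1],
    [[0, 0, 0], 0, 1],
    [[0, 0, 0], 0, 1],
    [[0, 0, -0.309], 0, 1],
    [[0, 0, -0.309], 0, 1],
    [[0, 0, -0.309], 0, 1],
  ],
)

```text
t: 14.15
ee_pos: [612.5, -64.0, 162.9]
tool_rot: [[-0.707, 0.707, -0.001], [0.707, 0.707, -0.0], [0.0, -0.001, -1.0]]
wrist_force: [1.2, -0.0, 0.1]
grip_width: 85.3
grasp_force: 0.0
```

```bash
python3 - <<'E'
from h import *
s=st(); s,cc,im,d=wshot("w_p2"); discs(cc,im,d,54,70,grey,31,400);discs(cc,im,d,39,46,brass,17)
E
```

```text
t 14.15 ee [612.5 -64.  162.9] az 135.0 z [-6.e-04 -2.e-04 -1.e+00] F [ 1.2 -0.   0.1] w 85.3 g 0.0
disc uv [518. 282.] xy [793.4  24.4] z 61.7 R 29.2 resid 18.4
disc uv [282. 206.] xy [613.1 -63.1] z 58.2 R 30.9 resid 0.7
disc uv [183. 109.] xy [519.8 -62.1] z 58.1 R 31.0 resid 1.3
disc uv [504.  37.] xy [635.5 112.9] z 55.7 R 22.6 resid 19.4
disc uv [378. 112.] xy [615.4  29.9] z 42.0 R 18.8 resid 1.9
disc uv [287.  15.] xy [525.5  28.5] z 41.9 R 15.0 resid 7.4
```

play_rows(
  commands=[
    [[-0.199, -0.2551, 0], 0, 1],
    [[-0.199, -0.2551, 0], 0, 1],
    [[-0.199, -0.2551, 0], 0, 1],
    [[-0.199, -0.2551, 0], 0, 1],
    [[-0.199, -0.2551, 0], 0, 1],
    [[-0.199, -0.2551, 0], 0, 1],
    [[0, 0, 0], 0, 1],
    [[0, 0, 0], 0, 1],
  ],
)

```text
t: 15.2
ee_pos: [577.2, -352.5, 161.2]
tool_rot: [[-0.707, 0.707, -0.0], [0.707, 0.707, 0.001], [0.001, 0.001, -1.0]]
wrist_force: [0.4, 0.1, -0.4]
grip_width: 85.4
grasp_force: 0.0
```

```bash
python3 - <<'E'
from h import *
s=st(); s,cc,im,d=wshot("w_m3"); discs(cc,im,d,44,52,grey,31)
E
```

```text
t 15.2 ee [ 577.2 -352.5  161.2] az 134.99 z [-3.0e-04  1.5e-03 -1.0e+00] F [ 0.4  0.1 -0.4] w 85.4 g 0.0
disc uv [236. 396.] xy [ 677.6 -508.6] z 47.5 R 6.1 resid 4.9
disc uv [539. 251.] xy [ 753.4 -232.5] z 47.8 R 19.9 resid 10.1
disc uv [275. 203.] xy [ 574.9 -356.2] z 48.2 R 30.8 resid 1.9
disc uv [123.  82.] xy [ 444.1 -366.5] z 48.0 R 30.8 resid 1.8
```

play_rows(
  commands=[
    [[-0.0052, -0.024, 0.245], 0, 1],
    [[0, 0, 0.245], 0, 1],
    [[0, 0, 0.245], 0, 1],
    [[0, 0, 0.245], 0, 1],
    [[0, 0, 0], 0, 1],
    [[0, 0, 0], 0, 0],
    [[0, 0, 0], 0, 0],
    [[0, 0, 0], 0, 0],
    [[0, 0, 0], 0, 0],
    [[0, 0, -0.2], 0, 0],
  ],
  force=60,
)

```text
t: 16.5
ee_pos: [573.6, -354.5, 43.3]
tool_rot: [[-0.707, 0.707, -0.004], [0.707, 0.707, 0.003], [0.005, -0.001, -1.0]]
wrist_force: [0.1, -0.8, -0.9]
grip_width: 60.8
grasp_force: 65.4
```

play_rows(
  commands=[
    [[0, 0, -0.2], 0, 0],
    [[0, 0, -0.2], 0, 0],
    [[0.2038, 0.2513, 0], 0, 0],
    [[0.2038, 0.2513, 0], 0, 0],
    [[0.2038, 0.2513, 0], 0, 0],
    [[0.2038, 0.2513, 0], 0, 0],
    [[0.2038, 0.2513, 0], 0, 0],
    [[0.2038, 0.2513, 0], 0, 0],
    [[0.2038, 0.2513, 0], 0, 0],
    [[0.2038, 0.2513, 0], 0, 0],
  ],
)

```text
t: 17.75
ee_pos: [615.3, 31.6, 105.3]
tool_rot: [[-0.707, 0.707, 0.0], [0.707, 0.707, 0.0], [-0.0, 0.0, -1.0]]
wrist_force: [-0.2, 0.9, -0.5]
grip_width: 61.0
grasp_force: 65.4
```

play_rows(
  commands=[
    [[0, 0, 0], 0, 0],
    [[0, 0, 0], 0, 0],
  ],
)

```text
t: 18.0
ee_pos: [615.2, 29.4, 105.1]
tool_rot: [[-0.707, 0.707, 0.0], [0.707, 0.707, -0.001], [-0.001, -0.001, -1.0]]
wrist_force: [-0.8, -0.7, -0.8]
grip_width: 60.7
grasp_force: 65.4
```

```bash
python3 -c "
from h import *
held('w_h3')"
```

```text
t 18.0 ee [615.2  29.4 105.1] az 135.01 z [ 0.     -0.0011 -1.    ] F [-0.8 -0.7 -0.8] w 60.7 g 65.4
disc uv [282. 316.] xy [613.7  31.4] z 135.3 R 31.4 resid 1.5
disc uv [285. 205.] xy [611.   36.5] z 40.9 R 11.8 resid 5.2
disc uv [163. 112.] xy [521.6  33.4] z 41.9 R 18.8 resid 2.1
```

play_rows(
  commands=[
    [[0, 0, 0.1333], 0, 0],
    [[0, 0, 0.1333], 0, 0],
    [[0, 0, 0.0667], 0, 0],
    [[0, 0, 0.0667], 0, 0],
    [[0, 0, 0.05], 0, 0],
    [[0, 0, 0.05], 0, 0],
    [[0, 0, 0.02], 0, 0],
    [[0, 0, 0.02], 0, 0],
    [[0, 0, 0], 0, 0],
    [[0, 0, 0], 0, 0],
  ],
)

```text
t: 19.3
ee_pos: [615.2, 30.1, 27.7]
tool_rot: [[-0.707, 0.707, -0.0], [0.707, 0.707, 0.002], [0.001, 0.001, -1.0]]
wrist_force: [-7.8, 0.8, 18.3]
grip_width: 60.8
grasp_force: 67.2
```

play_rows(
  commands=[
    [[0, 0, 0], 0, 0.85],
    [[0, 0, 0], 0, 0.85],
    [[0, 0, 0], 0, 0.85],
    [[0, 0, -0.309], 0, 0.85],
    [[0, 0, -0.309], 0, 1],
    [[0, 0, -0.309], 0, 1],
  ],
)

```text
t: 20.05
ee_pos: [615.1, 30.1, 163.9]
tool_rot: [[-0.707, 0.707, -0.001], [0.707, 0.707, -0.0], [0.0, -0.001, -1.0]]
wrist_force: [0.6, 0.3, -0.0]
grip_width: 85.4
grasp_force: 0.0
```

```bash
python3 - <<'E'
from h import *
s=st(); s,cc,im,d=wshot("w_p3"); discs(cc,im,d,54,70,grey,31,400);discs(cc,im,d,39,46,brass,17)
E
```

```text
t 20.05 ee [615.1  30.1 163.9] az 135.0 z [-6.e-04 -3.e-04 -1.e+00] F [ 0.6  0.3 -0. ] w 85.4 g 0.0
disc uv [468. 333.] xy [796.7  60.2] z 61.8 R 14.7 resid 13.0
disc uv [195. 282.] xy [614.2 -59.7] z 58.2 R 29.2 resid 12.3
disc uv [282. 205.] xy [615.3  31.5] z 58.2 R 30.8 resid 1.9
disc uv [ 97. 202.] xy [519.9 -61.5] z 58.2 R 31.2 resid 1.4
disc uv [382. 132.] xy [626.3 119.3] z 55.8 R 28.7 resid 26.7
disc uv [189. 105.] xy [521.7  33.3] z 41.9 R 18.9 resid 1.5
```

play_rows(
  commands=[
    [[-0.1181, -0.2973, 0], 0, 1],
    [[-0.1181, -0.2973, 0], 0, 1],
    [[-0.1181, -0.2973, 0], 0, 1],
    [[-0.1181, -0.2973, 0], 0, 1],
    [[-0.1181, -0.2973, 0], 0, 1],
    [[-0.1181, -0.2973, 0], 0, 1],
    [[-0.1181, -0.2973, 0], 0, 1],
    [[-0.1181, -0.2973, 0], 0, 1],
    [[-0.1181, -0.2973, 0], 0, 1],
    [[0, 0, 0], 0, 1],
  ],
)

```text
t: 21.35
ee_pos: [440.0, -372.1, 163.1]
tool_rot: [[-0.7, 0.714, -0.002], [0.714, 0.7, -0.004], [-0.001, -0.004, -1.0]]
wrist_force: [0.6, 0.1, -0.8]
grip_width: 85.1
grasp_force: 0.0
```

play_rows(
  commands=[
    [[0, 0, 0], 0, 1],
  ],
)

```text
t: 21.48
ee_pos: [444.5, -366.0, 162.4]
tool_rot: [[-0.707, 0.707, -0.0], [0.707, 0.707, 0.001], [0.001, 0.001, -1.0]]
wrist_force: [-0.3, 0.4, 0.2]
grip_width: 85.6
grasp_force: 0.0
```

```bash
python3 - <<'E'
from h import *
s=st(); s,cc,im,d=wshot("w_m4"); discs(cc,im,d,44,52,grey,31)
E
```

```text
t 21.48 ee [ 444.5 -366.   162.4] az 134.99 z [-1.0e-04  1.1e-03 -1.0e+00] F [-0.3  0.4  0.2] w 85.6 g 0.0
disc uv [278. 201.] xy [ 442.9 -366.5] z 48.2 R 30.8 resid 0.9
```

play_rows(
  commands=[
    [[0.0057, -0.0057, 0.249], 0, 1],
    [[0, 0, 0.249], 0, 1],
    [[0, 0, 0.249], 0, 1],
    [[0, 0, 0.249], 0, 1],
    [[0, 0, 0], 0, 1],
    [[0, 0, 0], 0, 0],
    [[0, 0, 0], 0, 0],
    [[0, 0, 0], 0, 0],
    [[0, 0, 0], 0, 0],
    [[0, 0, -0.2], 0, 0],
  ],
  force=60,
)

```text
t: 22.78
ee_pos: [442.1, -364.9, 42.7]
tool_rot: [[-0.707, 0.707, -0.003], [0.707, 0.707, 0.003], [0.004, -0.0, -1.0]]
wrist_force: [0.5, -0.9, -0.6]
grip_width: 60.9
grasp_force: 65.3
```

play_rows(
  commands=[
    [[0, 0, -0.2], 0, 0],
    [[0, 0, -0.2], 0, 0],
    [[0.1893, 0.2816, 0], 0, 0],
    [[0.1893, 0.2816, 0], 0, 0],
    [[0.1893, 0.2816, 0], 0, 0],
    [[0.1893, 0.2816, 0], 0, 0],
    [[0.1893, 0.2816, 0], 0, 0],
    [[0.1893, 0.2816, 0], 0, 0],
    [[0.1893, 0.2816, 0], 0, 0],
    [[0.1893, 0.2816, 0], 0, 0],
  ],
)

```text
t: 24.02
ee_pos: [521.7, 34.8, 104.2]
tool_rot: [[-0.707, 0.707, 0.001], [0.707, 0.707, 0.0], [-0.001, 0.001, -1.0]]
wrist_force: [0.8, -0.4, -1.7]
grip_width: 60.6
grasp_force: 65.4
```

play_rows(
  commands=[
    [[0, 0, 0], 0, 0],
    [[0, 0, 0], 0, 0],
  ],
)

```text
t: 24.28
ee_pos: [521.3, 32.5, 103.8]
tool_rot: [[-0.707, 0.707, 0.0], [0.707, 0.707, -0.001], [-0.001, -0.0, -1.0]]
wrist_force: [0.0, -2.3, -0.2]
grip_width: 60.8
grasp_force: 65.4
```

```bash
python3 -c "
from h import *
held('w_h4')"
```

```text
t 24.27 ee [521.3  32.5 103.8] az 135.01 z [ 2.e-04 -8.e-04 -1.e+00] F [ 0.  -2.3 -0.2] w 60.8 g 65.4
disc uv [281. 317.] xy [519.4  34.9] z 136.0 R 31.5 resid 2.4
disc uv [281. 206.] xy [516.2  38.3] z 41.1 R 12.1 resid 5.3
```

play_rows(
  commands=[
    [[0, 0, 0.1333], 0, 0],
    [[0, 0, 0.1333], 0, 0],
    [[0, 0, 0.0667], 0, 0],
    [[0, 0, 0.0667], 0, 0],
    [[0, 0, 0.05], 0, 0],
    [[0, 0, 0.05], 0, 0],
    [[0, 0, 0.02], 0, 0],
    [[0, 0, 0.02], 0, 0],
    [[0, 0, 0], 0, 0],
    [[0, 0, 0], 0, 0],
  ],
)

```text
t: 25.58
ee_pos: [521.1, 33.2, 25.8]
tool_rot: [[-0.707, 0.707, -0.001], [0.707, 0.707, 0.003], [0.003, 0.001, -1.0]]
wrist_force: [-8.6, 0.7, 23.1]
grip_width: 60.9
grasp_force: 67.6
```

play_rows(
  commands=[
    [[0, 0, 0], 0, 0.85],
    [[0, 0, 0], 0, 0.85],
    [[0, 0, 0], 0, 0.85],
    [[0, 0, -0.309], 0, 0.85],
    [[0, 0, -0.309], 0, 0.85],
    [[0, 0, -0.309], 0, 0.85],
    [[0, 0, -0.3], 0, 0.85],
    [[0, 0, -0.3], 0, 0.85],
    [[0, 0, 0], 0, 0.85],
  ],
)

```text
t: 26.7
ee_pos: [524.0, 32.7, 255.3]
tool_rot: [[-0.707, 0.707, 0.008], [0.707, 0.707, 0.001], [-0.005, 0.006, -1.0]]
wrist_force: [0.4, 0.2, 0.2]
grip_width: 73.0
grasp_force: 0.0
```

```bash
python3 - <<'E'
from h import *
s=st(); s,cc,im,d=wshot("w_p4"); discs(cc,im,d,54,70,grey,31,300)
C=cloud(cc,d); hsv=cv2.cvtColor(im,cv2.COLOR_BGR2HSV).astype(int); H,S,V=hsv[...,0],hsv[...,1],hsv[...,2]
m=(d>0)&((H<6)|(H>174))&(S>150)&(C[...,2]>80); P=C[m]; print("red z",np.percentile(P[:,2],[1,50,99]),cv2.minAreaRect(P[:,:2].astype(np.float32)))
E
```

```text
t 26.7 ee [524.   32.7 255.3] az 134.99 z [ 8.1e-03  9.0e-04 -1.0e+00] F [0.4 0.2 0.2] w 73.0 g 0.0
disc uv [460. 328.] xy [792.1  46.1] z 61.6 R 22.7 resid 18.4
disc uv [275. 293.] xy [612.7 -62.5] z 58.4 R 31.0 resid 2.8
disc uv [342. 238.] xy [614.6  31.5] z 58.3 R 30.8 resid 2.0
disc uv [210. 236.] xy [519.4 -61.5] z 58.3 R 30.9 resid 2.3
disc uv [412. 187.] xy [625.6 115.7] z 55.9 R 28.4 resid 24.4
disc uv [279. 171.] xy [521.2  34.5] z 58.3 R 30.7 resid 0.9
red z [80.73416913 87.714171   89.81840613] ((524.777587890625, 117.69123077392578), (35.57225036621094, 10.733599662780762), 88.88304901123047)
```

View pics/w_p4.png

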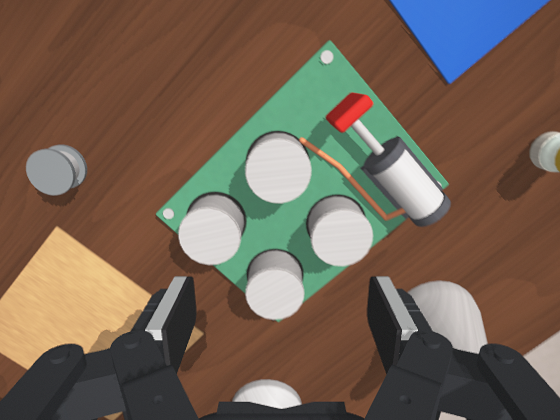

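play_rows(
  commands=[
    [[0, 0, 0], 0.1543, 0.5],
    [[0, 0, 0], 0.1543, 0.5],
    [[0, 0, 0], 0.1543, 0.5],
    [[0, 0, 0], 0.1543, 0.5],
    [[0, 0, 0], 0.1543, 0.5],
    [[0.1884, 0.0037, 0.3147], 0, 0.5],
    [[0.1884, 0.0037, 0.3147], 0, 0.5],
    [[0.1884, 0.0037, 0.3147], 0, 0.5],
    [[0, 0, 0], 0, 0.5],
    [[0, 0, 0], 0, 0.5],
  ],
)

```text
t: 28.0
ee_pos: [525.1, 116.2, 110.1]
tool_rot: [[0.024, 1.0, 0.0], [1.0, -0.024, -0.002], [-0.002, 0.0, -1.0]]
wrist_force: [0.5, -1.0, -0.1]
grip_width: 42.5
grasp_force: 0.0
```

```bash
cat >> h.py <<'E'
def red(cc,im,d):
    C=cloud(cc,d); hsv=cv2.cvtColor(im,cv2.COLOR_BGR2HSV).astype(int); H,S,V=hsv[...,0],hsv[...,1],hsv[...,2]
    m=(d>0)&((H<6)|(H>174))&(S>150)&(C[...,2]>80); P=C[m]; print("red z",np.percentile(P[:,2],[1,50,99]).round(1),[np.round(a,1) for a in cv2.minAreaRect(P[:,:2].astype(np.float32))],"med",np.median(P,0).round(1))
E
python3 - <<'E'
from h import *
s=st(); s,cc,im,d=wshot("w_r"); red(cc,im,d)
E
```

```text
t 28.0 ee [525.1 116.2 110.1] az 88.64 z [ 0.     -0.0019 -1.    ] F [ 0.5 -1.  -0.1] w 42.5 g 0.0
red z [81.2 87.8 89.4] [array([526.3, 118.5]), array([35.3, 11.4]), np.float64(88.2)] med [526.3 120.8  87.8]
```

play_rows(
  commands=[
    [[0, 0.003, 0.1], 0, 0.5],
    [[0, 0, 0.1], 0, 0.5],
    [[0, 0, 0.1], 0, 0.5],
    [[0, 0, 0.1], 0, 0.5],
    [[0, 0, 0], 0, 0.5],
    [[0, 0, 0], 0, 0],
    [[0, 0, 0], 0, 0],
    [[0, 0, 0], 0, 0],
    [[0, 0, 0], 0, 0],
    [[0, 0, 0], 0, 0],
  ],
  force=60,
)

```text
t: 29.3
ee_pos: [526.0, 117.9, 50.6]
tool_rot: [[0.023, 1.0, 0.001], [1.0, -0.023, 0.0], [0.0, 0.001, -1.0]]
wrist_force: [-0.4, -0.7, 4.8]
grip_width: 11.4
grasp_force: 58.9
```

```bash
python3 - <<'E'
from h import *
s=st()
E
```

```text
t 29.3 ee [526.  117.9  50.6] az 88.7 z [ 1.4e-03  5.0e-04 -1.0e+00] F [-0.4 -0.7  4.8] w 11.4 g 58.9
```

play_rows(
  commands=[
    [[0, -0.0625, 0], 0, 0],
    [[0, -0.0625, 0], 0, 0],
    [[0, -0.0625, 0], 0, 0],
    [[0, -0.0625, 0], 0, 0],
    [[0, -0.0625, 0], 0, 0],
    [[0, -0.0625, 0], 0, 0],
    [[0, 0, 0], 0, 0],
  ],
)

```text
t: 30.18
ee_pos: [471.2, 119.3, 50.7]
tool_rot: [[0.022, 1.0, 0.006], [1.0, -0.022, 0.0], [0.0, 0.006, -1.0]]
wrist_force: [8.2, 0.5, -1.9]
grip_width: 11.6
grasp_force: 59.6
```

play_rows(
  commands=[
    [[0, -0.005, 0], 0, 0],
    [[0, -0.005, 0], 0, 0],
    [[0, 0, 0], 0, 0],
  ],
)

```text
t: 30.55
ee_pos: [471.0, 119.2, 50.7]
tool_rot: [[0.023, 1.0, 0.008], [1.0, -0.023, -0.0], [0.0, 0.008, -1.0]]
wrist_force: [10.8, 0.9, -3.9]
grip_width: 11.4
grasp_force: 59.0
```

```bash
python3 - <<'E'
from h import *
s=st(); s,cc,im,d=wshot("w_pull"); red(cc,im,d); discs(cc,im,d,54,70,grey,31,300)
E
```

```text
t 30.55 ee [471.  119.2  50.7] az 88.7 z [ 8.2e-03 -1.0e-04 -1.0e+00] F [10.8  0.9 -3.9] w 11.4 g 59.0
red z [80.5 87.7 89.2] [array([471. , 119.8]), array([36.5, 11.8]), np.float64(88.8)] med [470.9 123.8  87.7]
disc uv [544. 405.] xy [598.9  52.1] z 57.9 R 10.2 resid 3.5
disc uv [549. 286.] xy [586.  117.9] z 56.9 R 9.0 resid 6.7
```

play_rows(
  commands=[
    [[0, 0, 0], 0, 0],
    [[0, 0, 0], 0, 0],
    [[0, 0, 0], 0, 0],
    [[0, 0, 0], 0, 0],
    [[0, 0, 0], 0, 0],
    [[0, 0, 0], 0, 0],
    [[0, 0, 0], 0, 0],
    [[0, 0, 0], 0, 0],
    [[0, 0, 0], 0, 0],
    [[0, 0, 0], 0, 0],
  ],
)

```text
t: 31.85
ee_pos: [471.0, 119.2, 50.7]
tool_rot: [[0.023, 1.0, 0.008], [1.0, -0.023, -0.0], [0.0, 0.008, -1.0]]
wrist_force: [10.5, 0.7, -4.0]
grip_width: 11.0
grasp_force: 59.2
```

play_rows(
  commands=[
    [[0, 0, 0], 0, 0],
    [[0, 0, 0], 0, 0],
    [[0, 0, 0], 0, 0],
    [[0, 0, 0], 0, 0],
    [[0, 0, 0], 0, 0],
    [[0, 0, 0], 0, 0],
  ],
)

```text
t: 32.6
ee_pos: [471.0, 119.3, 50.7]
tool_rot: [[0.023, 1.0, 0.008], [1.0, -0.023, -0.0], [0.0, 0.008, -1.0]]
wrist_force: [9.3, 0.4, -3.8]
grip_width: 11.4
grasp_force: 59.2
```

```bash
python3 - <<'E'
from h import *
s=st(); s,cc,im,d=wshot("w_pull2"); red(cc,im,d)
E
```

```text
t 32.6 ee [471.  119.3  50.7] az 88.71 z [ 8.1e-03 -1.0e-04 -1.0e+00] F [ 9.3  0.4 -3.8] w 11.4 g 59.2
red z [80.8 87.8 89.2] [array([471. , 120.1]), array([36.4, 11.8]), np.float64(88.7)] med [470.9 123.9  87.8]
```

play_rows(
  commands=[
    [[0, 0.06, 0], 0, 0],
    [[0, 0.06, 0], 0, 0],
    [[0, 0.06, 0], 0, 0],
    [[0, 0.06, 0], 0, 0],
    [[0, 0.06, 0], 0, 0],
    [[0, 0.06, 0], 0, 0],
    [[0, 0, 0], 0, 0],
    [[0, 0, 0], 0, 0.5],
    [[0, 0, 0], 0, 0.5],
    [[0, 0, 0], 0, 0.5],
  ],
)

```text
t: 33.9
ee_pos: [519.9, 118.0, 49.1]
tool_rot: [[0.022, 1.0, -0.003], [1.0, -0.022, -0.0], [-0.0, -0.003, -1.0]]
wrist_force: [-1.2, 0.1, 1.2]
grip_width: 42.6
grasp_force: 0.0
```

play_rows(
  commands=[
    [[0, 0, -0.1], 0, 0.5],
    [[0, 0, -0.3], 0, 0.5],
    [[0, 0, -0.3], 0, 0.5],
    [[0, 0, -0.3], 0, 0.5],
    [[0, 0, -0.3], 0, 0.5],
    [[0, 0, 0], 0, 0.5],
    [[0, 0, 0], 0, 0.5],
  ],
)

```text
t: 34.78
ee_pos: [521.2, 117.9, 245.1]
tool_rot: [[0.023, 1.0, -0.001], [1.0, -0.023, 0.0], [0.0, -0.001, -1.0]]
wrist_force: [-0.2, -0.1, -0.2]
grip_width: 42.8
grasp_force: 0.0
```

```bash
python3 - <<'E'
from h import *
s=st(); s,cc,im,d=wshot("w_home"); red(cc,im,d); discs(cc,im,d,54,70,grey,31,300)
C=cloud(cc,d); hsv=cv2.cvtColor(im,cv2.COLOR_BGR2HSV).astype(int); m=(d>0)&(hsv[...,0]>100)&(hsv[...,0]<125)&(hsv[...,1]>150)&(abs(C[...,2]-4)<4)
print("pad",cv2.minAreaRect(C[m][:,:2].astype(np.float32)))
E
```

```text
t 34.77 ee [521.2 117.9 245.1] az 88.71 z [-5.e-04  5.e-04 -1.e+00] F [-0.2 -0.1 -0.2] w 42.8 g 0.0
red z [81.7 87.9 89.6] [array([526.3, 118.3]), array([35.1, 10.3]), np.float64(88.8)] med [526.2 119.4  87.9]
disc uv [283. 338.] xy [520.3 -60.9] z 58.1 R 31.2 resid 1.9
disc uv [377. 260.] xy [615.8  32.1] z 58.4 R 30.5 resid 4.3
disc uv [283. 259.] xy [521.9  35. ] z 58.3 R 31.0 resid 1.1
disc uv [542. 257.] xy [787.6  32.7] z 61.6 R 25.1 resid 19.5
disc uv [393. 178.] xy [625.7 117. ] z 55.8 R 29.1 resid 24.5
pad ((481.2452392578125, 246.81597900390625), (59.692562103271484, 220.33389282226562), 88.63324737548828)
```

View pics/w_home.png

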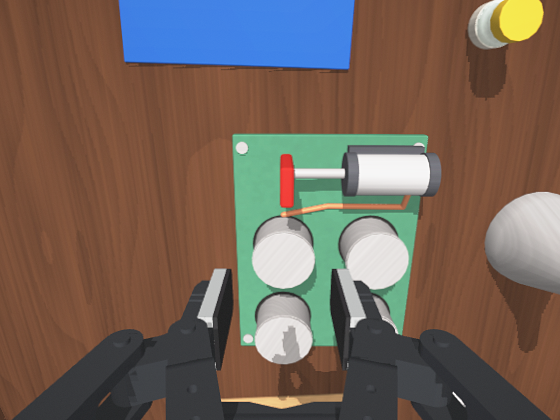

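play_rows(
  commands=[
    [[0, 0, 0], -0.1543, 0.85],
    [[0, 0, 0], -0.1543, 0.85],
    [[0, 0, 0], -0.1543, 0.85],
    [[0, 0, 0], -0.1543, 0.85],
    [[0, 0, 0], -0.1543, 0.85],
    [[-0.199, -0.2004, 0], 0, 0.85],
    [[-0.199, -0.2004, 0.2], 0, 0.85],
    [[0, 0, 0.3667], 0, 0.85],
    [[0, 0, 0], 0, 0.85],
    [[0, 0, 0], 0, 0.85],
  ],
)

```text
t: 36.08
ee_pos: [521.9, 33.8, 160.7]
tool_rot: [[-0.708, 0.706, 0.001], [0.706, 0.708, -0.0], [-0.001, 0.0, -1.0]]
wrist_force: [0.6, 0.1, 0.0]
grip_width: 72.5
grasp_force: 0.0
```

```bash
python3 - <<'E'
from h import *
s=st(); s,cc,im,d=wshot("w_d"); discs(cc,im,d,54,70,grey,31,300)
E
```

```text
t 36.08 ee [521.9  33.8 160.7] az 135.07 z [ 6.e-04 -1.e-04 -1.e+00] F [0.6 0.1 0. ] w 72.5 g 0.0
disc uv [276. 358.] xy [612.2 -62. ] z 58.2 R 31.6 resid 3.3
disc uv [361. 286.] xy [610.9  30.2] z 58.3 R 27.1 resid 21.2
disc uv [192. 284.] xy [519.2 -58.3] z 58.2 R 26.7 resid 24.6
disc uv [461. 228.] xy [626.1 117.7] z 55.8 R 29.3 resid 24.0
disc uv [281. 205.] xy [520.9  34.7] z 58.2 R 30.9 resid 1.3
```

play_rows(
  commands=[
    [[0, 0, 0.3], 0, 0.85],
    [[0, 0, 0.3], 0, 0.85],
    [[0, 0, 0.3], 0, 0.85],
    [[0, 0, 0], 0, 0.85],
    [[0, 0, 0], 0, 0.85],
    [[0, 0, 0], 0, 0],
    [[0, 0, 0], 0, 0],
    [[0, 0, 0], 0, 0],
    [[0, 0, 0], 0, 0],
    [[0, 0, 0], 0, 0],
  ],
  force=70,
)

```text
t: 37.38
ee_pos: [523.1, 32.0, 28.4]
tool_rot: [[-0.707, 0.707, 0.004], [0.707, 0.707, 0.0], [-0.003, 0.003, -1.0]]
wrist_force: [-2.7, -1.3, 8.8]
grip_width: 60.6
grasp_force: 74.5
```

play_rows(
  commands=[
    [[0, 0, -0.05], 0, 0],
    [[0, 0, -0.05], 0, 0],
    [[0, 0, -0.1], 0, 0],
    [[0, 0, -0.1], 0, 0],
    [[0, 0, -0.1], 0, 0],
    [[0, 0, -0.2667], 0, 0],
    [[0, 0, 0], 0, 0],
    [[0, 0, 0], 0, 0],
  ],
)

```text
t: 38.38
ee_pos: [521.0, 33.7, 125.1]
tool_rot: [[-0.708, 0.707, -0.0], [0.707, 0.708, 0.001], [0.001, 0.0, -1.0]]
wrist_force: [-0.4, -0.4, -1.5]
grip_width: 60.8
grasp_force: 76.3
```

```bash
python3 -c "
from h import *
held('w_hd')"
```

```text
t 38.38 ee [521.   33.7 125.1] az 135.03 z [-3.e-04  8.e-04 -1.e+00] F [-0.4 -0.4 -1.5] w 60.8 g 76.3
disc uv [281. 312.] xy [518.3  37. ] z 154.7 R 31.3 resid 1.3
disc uv [281. 199.] xy [515.7  39.2] z 41.5 R 11.7 resid 7.9
```

play_rows(
  commands=[
    [[0.2476, 0.1484, 0], 0, 0],
    [[0.2476, 0.1484, 0], 0, 0],
    [[0.2476, 0.1484, 0], 0, 0],
    [[0.2476, 0.1484, 0], 0, 0],
    [[0.2476, 0.1484, 0], 0, 0],
    [[0.2476, 0.1484, 0], 0, 0],
    [[0.2476, 0.1484, 0], 0, 0],
    [[0.2476, 0.1484, 0], 0, 0],
    [[0, 0, 0], 0, 0],
    [[0, 0, 0], 0, 0],
  ],
)

```text
t: 39.67
ee_pos: [436.7, 368.1, 123.8]
tool_rot: [[-0.707, 0.707, -0.001], [0.707, 0.707, -0.003], [-0.001, -0.003, -1.0]]
wrist_force: [-0.8, -1.0, -0.8]
grip_width: 60.6
grasp_force: 76.3
```

```bash
cat >> h.py <<'E'
def pad(cc,im,d):
    C=cloud(cc,d); hsv=cv2.cvtColor(im,cv2.COLOR_BGR2HSV).astype(int); m=(d>0)&(hsv[...,0]>100)&(hsv[...,0]<125)&(hsv[...,1]>150)&(abs(C[...,2]-4)<4)
    print("pad",[np.round(a,1) for a in cv2.minAreaRect(C[m][:,:2].astype(np.float32))])
E
python3 -c "
from h import *
s,cc,im,d=held('w_pad1'); pad(cc,im,d)"
```

```text
t 39.67 ee [436.7 368.1 123.8] az 135.01 z [-0.0014 -0.0027 -1.    ] F [-0.8 -1.  -0.8] w 60.6 g 76.3
disc uv [281. 312.] xy [434.  371.4] z 153.4 R 31.3 resid 1.4
pad [array([487.3, 322.9]), array([211.9, 222.6]), np.float64(86.9)]
```

View pics/w_pad1.png

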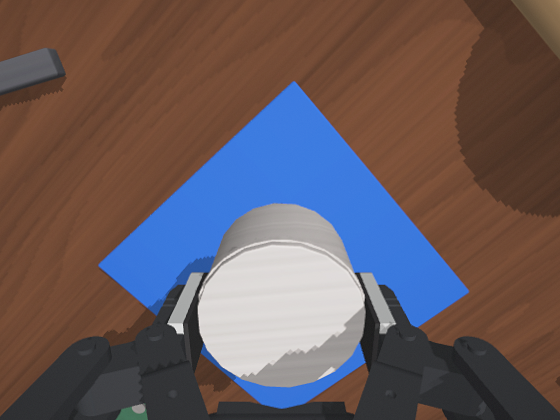

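play_rows(
  commands=[
    [[0, 0, 0.2], 0, 0],
    [[0, 0, 0.2], 0, 0],
    [[0, 0, 0.2], 0, 0],
    [[0, 0, 0.0667], 0, 0],
    [[0, 0, 0.0367], 0, 0],
    [[0, 0, 0], 0, 0],
    [[0, 0, 0], 0, 0],
  ],
)

```text
t: 40.6
ee_pos: [438.2, 369.6, 20.6]
tool_rot: [[-0.707, 0.707, 0.002], [0.707, 0.707, 0.002], [-0.0, 0.002, -1.0]]
wrist_force: [1.0, -0.7, 1.2]
grip_width: 61.0
grasp_force: 76.5
```

play_rows(
  commands=[
    [[0, 0, 0], 0, 0.85],
    [[0, 0, 0], 0, 0.85],
    [[0, 0, 0], 0, 0.85],
    [[0, 0, -0.24], 0, 0.85],
    [[0, 0, -0.24], 0, 0.85],
    [[0, 0, -0.24], 0, 0.85],
    [[0, 0, -0.24], 0, 0.85],
    [[0, 0, 0], 0, 0.85],
  ],
)

```text
t: 41.6
ee_pos: [439.4, 370.4, 166.9]
tool_rot: [[-0.707, 0.707, 0.006], [0.707, 0.707, 0.005], [-0.0, 0.007, -1.0]]
wrist_force: [-0.1, -0.9, -0.8]
grip_width: 72.3
grasp_force: 0.0
```

```bash
python3 - <<'E'
from h import *
s=st(); s,cc,im,d=wshot("w_s3"); discs(cc,im,d,44,70,grey,31,300); pad(cc,im,d)
E
```

```text
t 41.6 ee [439.4 370.4 166.9] az 135.0 z [ 0.0055  0.005  -1.    ] F [-0.1 -0.9 -0.8] w 72.3 g 0.0
disc uv [277. 196.] xy [435.8 372.3] z 50.2 R 30.7 resid 2.1
pad [array([415.7, 326.9]), array([211.4, 358.1]), np.float64(86.9)]
```

play_rows(
  commands=[
    [[-0.3048, -0.0948, 0], 0, 0.85],
    [[-0.3048, -0.0948, 0], 0, 0.85],
    [[-0.3048, -0.0948, 0], 0, 0.85],
    [[-0.3048, -0.0948, 0], 0, 0.85],
    [[-0.3048, -0.0948, 0], 0, 0.85],
    [[-0.3048, -0.0948, 0], 0, 0.85],
    [[-0.3048, -0.0948, 0], 0, 0.85],
    [[-0.3048, -0.0948, 0], 0, 0.85],
    [[0, 0, 0], 0, 0.85],
    [[0, 0, 0], 0, 0.85],
  ],
)

```text
t: 42.9
ee_pos: [614.4, 30.7, 161.8]
tool_rot: [[-0.707, 0.707, -0.003], [0.707, 0.707, 0.001], [0.003, -0.002, -1.0]]
wrist_force: [0.1, 0.5, -0.6]
grip_width: 72.6
grasp_force: 0.0
```

```bash
python3 - <<'E'
from h import *
s=st(); s,cc,im,d=wshot("w_c"); discs(cc,im,d,54,70,grey,31,300)
E
```

```text
t 42.9 ee [614.4  30.7 161.8] az 134.98 z [-3.2e-03  8.0e-04 -1.0e+00] F [ 0.1  0.5 -0.6] w 72.6 g 0.0
disc uv [459. 333.] xy [789.3  57.1] z 61.1 R 15.9 resid 10.8
disc uv [196. 284.] xy [613.6 -59.2] z 58.2 R 26.9 resid 25.5
disc uv [282. 206.] xy [615.4  31.4] z 58.2 R 30.8 resid 1.5
disc uv [ 96. 205.] xy [520.  -61.3] z 58.2 R 31.2 resid 1.7
disc uv [381. 133.] xy [625.8 119.5] z 55.7 R 28.5 resid 26.6
```

play_rows(
  commands=[
    [[0, 0, 0.3044], 0, 0.85],
    [[0, 0, 0.3044], 0, 0.85],
    [[0, 0, 0.3044], 0, 0.85],
    [[0, 0, 0], 0, 0.85],
    [[0, 0, 0], 0, 0.85],
    [[0, 0, 0], 0, 0],
    [[0, 0, 0], 0, 0],
    [[0, 0, 0], 0, 0],
    [[0, 0, 0], 0, 0],
    [[0, 0, 0], 0, 0],
  ],
  force=70,
)

```text
t: 44.2
ee_pos: [617.8, 30.0, 29.9]
tool_rot: [[-0.707, 0.707, 0.006], [0.707, 0.707, 0.001], [-0.004, 0.004, -1.0]]
wrist_force: [-1.2, -0.1, 7.0]
grip_width: 60.0
grasp_force: 76.2
```

play_rows(
  commands=[
    [[0, 0, -0.05], 0, 0],
    [[0, 0, -0.05], 0, 0],
    [[0, 0, -0.1], 0, 0],
    [[0, 0, -0.1], 0, 0],
    [[0, 0, -0.1], 0, 0],
    [[0, 0, -0.2667], 0, 0],
    [[0, 0, 0], 0, 0],
  ],
)

```text
t: 45.08
ee_pos: [618.3, 29.6, 131.0]
tool_rot: [[-0.707, 0.707, 0.008], [0.707, 0.707, 0.0], [-0.006, 0.006, -1.0]]
wrist_force: [0.3, -0.0, -1.8]
grip_width: 60.5
grasp_force: 76.4
```

play_rows(
  commands=[
    [[0.2443, 0.1531, 0], 0, 0],
    [[0.2443, 0.1531, 0], 0, 0],
    [[0.2443, 0.1531, 0], 0, 0],
    [[0.2443, 0.1531, 0], 0, 0],
    [[0.2443, 0.1531, 0], 0, 0],
    [[0.2443, 0.1531, 0], 0, 0],
    [[0.2443, 0.1531, 0], 0, 0],
    [[0.2443, 0.1531, 0], 0, 0],
    [[0, 0, 0], 0, 0],
    [[0, 0, 0], 0, 0],
  ],
)

```text
t: 46.32
ee_pos: [537.8, 366.2, 125.9]
tool_rot: [[-0.707, 0.707, -0.001], [0.707, 0.707, -0.002], [-0.001, -0.002, -1.0]]
wrist_force: [0.4, 0.0, -0.9]
grip_width: 60.3
grasp_force: 76.4
```

```bash
python3 -c "
from h import *
s,cc,im,d=held('w_pad2'); discs(cc,im,d,46,54,grey,31,300)"
```

```text
t 46.33 ee [537.8 366.2 125.9] az 135.0 z [-7.0e-04 -2.1e-03 -1.0e+00] F [ 0.4  0.  -0.9] w 60.3 g 76.4
disc uv [281. 312.] xy [535.9 368.7] z 154.1 R 31.3 resid 1.4
disc uv [165.  97.] xy [437.3 372. ] z 50.1 R 30.8 resid 1.2
```

play_rows(
  commands=[
    [[0, 0, 0.2], 0, 0],
    [[0, 0, 0.2], 0, 0],
    [[0, 0, 0.2], 0, 0],
    [[0, 0, 0.0667], 0, 0],
    [[0, 0, 0.0333], 0, 0],
    [[0, 0, 0], 0, 0],
    [[0, 0, 0], 0, 0],
  ],
)

```text
t: 47.25
ee_pos: [538.9, 367.7, 22.7]
tool_rot: [[-0.707, 0.707, 0.002], [0.707, 0.707, 0.001], [-0.001, 0.002, -1.0]]
wrist_force: [-0.2, 0.7, -0.4]
grip_width: 60.3
grasp_force: 76.4
```

play_rows(
  commands=[
    [[0, 0, 0], 0, 0.85],
    [[0, 0, 0], 0, 0.85],
    [[0, 0, 0], 0, 0.85],
    [[0, 0, -0.24], 0, 0.85],
    [[0, 0, -0.24], 0, 0.85],
    [[0, 0, -0.24], 0, 0.85],
    [[0, 0, -0.24], 0, 0.85],
    [[0, 0, 0], 0, 0.85],
  ],
)

```text
t: 48.25
ee_pos: [540.4, 368.1, 169.5]
tool_rot: [[-0.707, 0.707, 0.007], [0.707, 0.707, 0.004], [-0.002, 0.008, -1.0]]
wrist_force: [0.2, 0.4, -0.6]
grip_width: 72.5
grasp_force: 0.0
```

```bash
python3 - <<'E'
from h import *
s=st(); s,cc,im,d=wshot("w_s4"); discs(cc,im,d,44,70,grey,31,300)
E
```

```text
t 48.25 ee [540.4 368.1 169.5] az 135.0 z [ 0.0068  0.0041 -1.    ] F [ 0.2  0.4 -0.6] w 72.5 g 0.0
disc uv [278. 195.] xy [537.1 369.6] z 50.2 R 30.6 resid 1.9
disc uv [177.  93.] xy [437.3 372.2] z 50.1 R 30.9 resid 1.9
```

play_rows(
  commands=[
    [[-0.265, -0.1867, 0], 0, 0.85],
    [[-0.265, -0.1867, 0], 0, 0.85],
    [[-0.265, -0.1867, 0], 0, 0.85],
    [[-0.265, -0.1867, 0], 0, 0.85],
    [[-0.265, -0.1867, 0], 0, 0.85],
    [[-0.265, -0.1867, 0], 0, 0.85],
    [[-0.265, -0.1867, 0], 0, 0.85],
    [[-0.265, -0.1867, 0], 0, 0.85],
    [[-0.265, -0.1867, 0], 0, 0.85],
    [[0, 0, 0], 0, 0.85],
  ],
)

```text
t: 49.55
ee_pos: [611.0, -71.2, 164.2]
tool_rot: [[-0.7, 0.714, -0.003], [0.714, 0.7, -0.005], [-0.001, -0.005, -1.0]]
wrist_force: [-0.7, 0.2, -0.2]
grip_width: 72.3
grasp_force: 0.0
```

play_rows(
  commands=[
    [[0, 0, 0], 0, 0.85],
  ],
)

```text
t: 49.68
ee_pos: [611.9, -63.0, 163.9]
tool_rot: [[-0.707, 0.707, -0.003], [0.707, 0.707, 0.001], [0.003, -0.001, -1.0]]
wrist_force: [0.9, 1.4, -0.4]
grip_width: 72.5
grasp_force: 0.0
```

```bash
python3 - <<'E'
from h import *
s=st(); s,cc,im,d=wshot("w_b"); discs(cc,im,d,54,70,grey,31,300)
E
```

```text
t 49.67 ee [611.9 -63.  163.9] az 134.99 z [-0.0028  0.0014 -1.    ] F [ 0.9  1.4 -0.4] w 72.5 g 0.0
disc uv [517. 283.] xy [793.1  25.2] z 61.8 R 29.4 resid 17.6
disc uv [282. 207.] xy [613.  -63.1] z 58.2 R 30.9 resid 1.1
disc uv [183. 110.] xy [519.9 -62.1] z 58.1 R 30.9 resid 2.1
disc uv [501.  40.] xy [633.7 113.2] z 55.6 R 23.3 resid 18.1
```

play_rows(
  commands=[
    [[0, 0, 0.31], 0, 0.85],
    [[0, 0, 0.31], 0, 0.85],
    [[0, 0, 0.31], 0, 0.85],
    [[0, 0, 0], 0, 0.85],
    [[0, 0, 0], 0, 0.85],
    [[0, 0, 0], 0, 0],
    [[0, 0, 0], 0, 0],
    [[0, 0, 0], 0, 0],
    [[0, 0, 0], 0, 0],
    [[0, 0, 0], 0, 0],
  ],
  force=70,
)

```text
t: 50.98
ee_pos: [614.9, -64.5, 29.4]
tool_rot: [[-0.707, 0.707, 0.005], [0.707, 0.707, -0.0], [-0.004, 0.003, -1.0]]
wrist_force: [-1.2, 0.1, 6.5]
grip_width: 60.8
grasp_force: 76.3
```

play_rows(
  commands=[
    [[0, 0, -0.05], 0, 0],
    [[0, 0, -0.05], 0, 0],
    [[0, 0, -0.1], 0, 0],
    [[0, 0, -0.1], 0, 0],
    [[0, 0, -0.1], 0, 0],
    [[0, 0, -0.2667], 0, 0],
    [[0, 0, 0], 0, 0],
  ],
)

```text
t: 51.85
ee_pos: [615.5, -64.7, 130.5]
tool_rot: [[-0.707, 0.707, 0.008], [0.707, 0.707, -0.001], [-0.006, 0.005, -1.0]]
wrist_force: [0.3, 0.4, -1.4]
grip_width: 60.6
grasp_force: 76.3
```

play_rows(
  commands=[
    [[0.2459, 0.1517, 0], 0, 0],
    [[0.2459, 0.1517, 0], 0, 0],
    [[0.2459, 0.1517, 0], 0, 0],
    [[0.2459, 0.1517, 0], 0, 0],
    [[0.2459, 0.1517, 0], 0, 0],
    [[0.2459, 0.1517, 0], 0, 0],
    [[0.2459, 0.1517, 0], 0, 0],
    [[0.2459, 0.1517, 0], 0, 0],
    [[0, 0, 0], 0, 0],
    [[0, 0, 0], 0, 0],
  ],
)

```text
t: 53.1
ee_pos: [532.5, 272.6, 125.6]
tool_rot: [[-0.707, 0.707, -0.001], [0.707, 0.707, -0.002], [-0.001, -0.002, -1.0]]
wrist_force: [0.5, -0.1, -1.4]
grip_width: 60.6
grasp_force: 76.3
```

```bash
python3 -c "
from h import *
s,cc,im,d=held('w_pad3'); discs(cc,im,d,46,54,grey,31,300)"
```

```text
t 53.1 ee [532.5 272.6 125.6] az 135.01 z [-8.0e-04 -1.6e-03 -1.0e+00] F [ 0.5 -0.1 -1.4] w 60.6 g 76.3
disc uv [282. 313.] xy [530.9 274.7] z 154.3 R 31.3 resid 1.5
disc uv [426. 154.] xy [565. 365.] z 50.1 R 31.0 resid 1.8
disc uv [284.  15.] xy [447.2 360.6] z 50.0 R 19.4 resid 16.0
```

The S4 cup has been knocked to (565,365), near the pad's edge. I'll bring it back in after placing the others.

play_rows(
  commands=[
    [[0, 0, 0.2], 0, 0],
    [[0, 0, 0.2], 0, 0],
    [[0, 0, 0.2], 0, 0],
    [[0, 0, 0.0667], 0, 0],
    [[0, 0, 0.0333], 0, 0],
    [[0, 0, 0], 0, 0],
    [[0, 0, 0], 0, 0],
  ],
)

```text
t: 54.02
ee_pos: [533.8, 273.8, 22.1]
tool_rot: [[-0.707, 0.707, 0.002], [0.707, 0.707, 0.001], [-0.001, 0.002, -1.0]]
wrist_force: [-0.5, -0.6, -0.8]
grip_width: 60.6
grasp_force: 76.3
```

play_rows(
  commands=[
    [[0, 0, 0], 0, 0.85],
    [[0, 0, 0], 0, 0.85],
    [[0, 0, 0], 0, 0.85],
    [[0, 0, -0.24], 0, 0.85],
    [[0, 0, -0.24], 0, 0.85],
    [[0, 0, -0.24], 0, 0.85],
    [[0, 0, -0.24], 0, 0.85],
    [[0, 0, 0], 0, 0.85],
  ],
)

```text
t: 55.02
ee_pos: [535.2, 274.1, 168.7]
tool_rot: [[-0.707, 0.707, 0.007], [0.707, 0.707, 0.003], [-0.002, 0.007, -1.0]]
wrist_force: [0.6, -0.3, -1.2]
grip_width: 72.3
grasp_force: 0.0
```

play_rows(
  commands=[
    [[-0.2176, -0.236, 0], 0, 0.85],
    [[-0.2176, -0.236, 0], 0, 0.85],
    [[-0.2176, -0.236, 0], 0, 0.85],
    [[-0.2176, -0.236, 0], 0, 0.85],
    [[-0.2176, -0.236, 0], 0, 0.85],
    [[-0.2176, -0.236, 0], 0, 0.85],
    [[-0.2176, -0.236, 0], 0, 0.85],
    [[0, 0, 0], 0, 0.85],
    [[0, 0, 0], 0, 0.85],
  ],
)

```text
t: 56.15
ee_pos: [518.6, -62.6, 164.2]
tool_rot: [[-0.707, 0.707, -0.002], [0.707, 0.707, 0.001], [0.002, -0.0, -1.0]]
wrist_force: [-0.4, 0.3, -0.7]
grip_width: 72.4
grasp_force: 0.0
```

```bash
python3 - <<'E'
from h import *
s=st(); s,cc,im,d=wshot("w_a"); discs(cc,im,d,54,70,grey,31,300)
E
```

```text
t 56.15 ee [518.6 -62.6 164.2] az 134.99 z [-0.0016  0.0011 -1.    ] F [-0.4  0.3 -0.7] w 72.4 g 0.0
disc uv [555. 366.] xy [789.3   8.4] z 58.5 R 17.4 resid 13.1
disc uv [282. 206.] xy [519.  -61.8] z 58.2 R 30.9 resid 1.4
disc uv [551. 110.] xy [597.9 114.9] z 56.0 R 12.5 resid 9.6
```

play_rows(
  commands=[
    [[0, 0, 0.309], 0, 0.85],
    [[0, 0, 0.309], 0, 0.85],
    [[0, 0, 0.309], 0, 0.85],
    [[0, 0, 0], 0, 0.85],
    [[0, 0, 0], 0, 0.85],
    [[0, 0, 0], 0, 0],
    [[0, 0, 0], 0, 0],
    [[0, 0, 0], 0, 0],
    [[0, 0, 0], 0, 0],
    [[0, 0, 0], 0, 0],
  ],
  force=70,
)

```text
t: 57.45
ee_pos: [521.1, -63.4, 28.8]
tool_rot: [[-0.707, 0.707, 0.005], [0.707, 0.707, 0.001], [-0.003, 0.004, -1.0]]
wrist_force: [-1.2, -0.4, 4.6]
grip_width: 59.6
grasp_force: 75.1
```

play_rows(
  commands=[
    [[0, 0, -0.05], 0, 0],
    [[0, 0, -0.05], 0, 0],
    [[0, 0, -0.1], 0, 0],
    [[0, 0, -0.1], 0, 0],
    [[0, 0, -0.1], 0, 0],
    [[0, 0, -0.2667], 0, 0],
    [[0, 0, 0], 0, 0],
  ],
)

```text
t: 58.32
ee_pos: [522.0, -64.2, 129.7]
tool_rot: [[-0.707, 0.707, 0.008], [0.707, 0.707, -0.0], [-0.006, 0.005, -1.0]]
wrist_force: [0.4, -0.4, -2.2]
grip_width: 60.0
grasp_force: 75.5
```

play_rows(
  commands=[
    [[0.25, 0.1531, 0], 0, 0],
    [[0.25, 0.1531, 0], 0, 0],
    [[0.25, 0.1531, 0], 0, 0],
    [[0.25, 0.1531, 0], 0, 0],
    [[0.25, 0.1531, 0], 0, 0],
    [[0.25, 0.1531, 0], 0, 0],
    [[0.25, 0.1531, 0], 0, 0],
    [[0.25, 0.1531, 0], 0, 0],
    [[0, 0, 0], 0, 0],
    [[0, 0, 0], 0, 0],
  ],
)

```text
t: 59.58
ee_pos: [436.7, 277.7, 125.6]
tool_rot: [[-0.707, 0.707, -0.001], [0.707, 0.707, -0.002], [-0.001, -0.002, -1.0]]
wrist_force: [0.3, -0.2, 0.0]
grip_width: 59.9
grasp_force: 75.5
```

```bash
python3 -c "
from h import *
s,cc,im,d=held('w_pad4'); discs(cc,im,d,46,54,grey,31,300)"
```

```text
t 59.58 ee [436.7 277.7 125.6] az 134.99 z [-5.0e-04 -1.7e-03 -1.0e+00] F [ 0.3 -0.2  0. ] w 59.9 g 75.5
disc uv [281. 312.] xy [434.5 280.7] z 155.0 R 31.2 resid 2.4
disc uv [399. 295.] xy [532.3 289. ] z 50.1 R 18.9 resid 13.5
disc uv [509. 260.] xy [564.3 365.4] z 50.2 R 31.3 resid 1.5
disc uv [393. 112.] xy [435.9 371. ] z 50.1 R 30.8 resid 1.8
```

play_rows(
  commands=[
    [[0, 0, 0.2], 0, 0],
    [[0, 0, 0.2], 0, 0],
    [[0, 0, 0.2], 0, 0],
    [[0, 0, 0.0667], 0, 0],
    [[0, 0, 0.0367], 0, 0],
    [[0, 0, 0], 0, 0],
    [[0, 0, 0], 0, 0],
  ],
)

```text
t: 60.5
ee_pos: [437.8, 279.1, 21.4]
tool_rot: [[-0.707, 0.707, 0.002], [0.707, 0.707, 0.001], [-0.0, 0.002, -1.0]]
wrist_force: [-0.5, -0.3, -1.0]
grip_width: 59.7
grasp_force: 75.5
```

play_rows(
  commands=[
    [[0, 0, 0], 0, 0.85],
    [[0, 0, 0], 0, 0.85],
    [[0, 0, 0], 0, 0.85],
    [[0, 0, -0.24], 0, 0.85],
    [[0, 0, -0.24], 0, 0.85],
    [[0, 0, -0.24], 0, 0.85],
    [[0, 0, -0.24], 0, 0.85],
    [[0, 0, 0], 0, 0.85],
  ],
)

```text
t: 61.5
ee_pos: [439.2, 279.8, 167.6]
tool_rot: [[-0.707, 0.707, 0.006], [0.707, 0.707, 0.004], [-0.001, 0.007, -1.0]]
wrist_force: [0.2, 0.3, -1.0]
grip_width: 72.7
grasp_force: 0.0
```

play_rows(
  commands=[
    [[-0.0487, 0.2523, 0], 0, 0.85],
    [[-0.0487, 0.2523, 0], 0, 0.85],
    [[-0.0487, 0.2523, 0], 0, 0.85],
    [[-0.0487, 0.2523, 0], 0, 0.85],
    [[0, 0, 0], 0, 0.85],
    [[0, 0, 0], 0, 0.85],
  ],
)

```text
t: 62.25
ee_pos: [563.8, 364.2, 163.2]
tool_rot: [[-0.707, 0.708, -0.002], [0.708, 0.707, -0.002], [0.0, -0.003, -1.0]]
wrist_force: [-0.8, 0.1, 0.1]
grip_width: 72.7
grasp_force: 0.0
```

```bash
python3 - <<'E'
from h import *
s=st(); s,cc,im,d=wshot("w_k"); discs(cc,im,d,46,54,grey,31,300)
E
```

```text
t 62.25 ee [563.8 364.2 163.2] az 134.96 z [-0.0024 -0.0018 -1.    ] F [-0.8  0.1  0.1] w 72.7 g 0.0
disc uv [173. 253.] xy [531.7 277.2] z 50.3 R 29.9 resid 9.3
disc uv [285. 203.] xy [565.8 366.4] z 50.2 R 30.9 resid 1.1
disc uv [ 74. 161.] xy [437.4 281.9] z 50.1 R 31.1 resid 2.2
disc uv [153.  65.] xy [437.3 371.9] z 50.0 R 30.8 resid 0.9
```

play_rows(
  commands=[
    [[0, 0.0127, 0.3278], 0, 0.85],
    [[0, 0, 0.3278], 0, 0.85],
    [[0, 0, 0.3278], 0, 0.85],
    [[0, 0, 0], 0, 0.85],
    [[0, 0, 0], 0, 0.85],
    [[0, 0, 0], 0, 0],
    [[0, 0, 0], 0, 0],
    [[0, 0, 0], 0, 0],
    [[0, 0, 0], 0, 0],
    [[0, 0, 0], 0, 0],
  ],
  force=70,
)

```text
t: 63.55
ee_pos: [568.5, 367.5, 21.2]
tool_rot: [[-0.707, 0.707, 0.006], [0.707, 0.707, 0.003], [-0.002, 0.006, -1.0]]
wrist_force: [-1.0, 0.5, 7.0]
grip_width: 60.3
grasp_force: 76.3
```

play_rows(
  commands=[
    [[0, 0, -0.12], 0, 0],
    [[0, 0, 0], 0, 0],
    [[0.0717, -0.064, 0], 0, 0],
    [[0.0717, -0.064, 0], 0, 0],
    [[0, 0, 0], 0, 0],
    [[0, 0, 0], 0, 0],
  ],
)

```text
t: 64.3
ee_pos: [537.8, 368.0, 35.1]
tool_rot: [[-0.707, 0.707, 0.001], [0.707, 0.707, -0.0], [-0.001, 0.001, -1.0]]
wrist_force: [0.7, -0.3, -0.7]
grip_width: 60.5
grasp_force: 75.9
```

```bash
python3 -c "
from h import *
s,cc,im,d=held('w_hk')"
```

```text
t 64.3 ee [537.8 368.   35.1] az 135.0 z [ 0.001 -0.    -1.   ] F [ 0.7 -0.3 -0.7] w 60.5 g 75.9
disc uv [280. 314.] xy [536.5 369.9] z 64.0 R 31.3 resid 2.1
```

play_rows(
  commands=[
    [[0, 0, 0.05], 0, 0],
    [[0, 0, 0.0467], 0, 0],
    [[0, 0, 0], 0, 0],
    [[0, 0, 0], 0, 0.85],
    [[0, 0, 0], 0, 0.85],
    [[0, 0, 0], 0, 0.85],
    [[0, 0, -0.24], 0, 0.85],
    [[0, 0, -0.3], 0, 0.85],
    [[0, 0, -0.3], 0, 0.85],
    [[0, 0, -0.3], 0, 0.85],
  ],
)

```text
t: 65.6
ee_pos: [537.0, 368.1, 192.8]
tool_rot: [[-0.707, 0.707, 0.0], [0.707, 0.707, -0.0], [-0.0, 0.0, -1.0]]
wrist_force: [0.0, 0.6, 0.3]
grip_width: 72.4
grasp_force: 0.0
```

play_rows(
  commands=[
    [[0, -0.2, -0.3], 0, 0.85],
    [[0, -0.2, -0.3], 0, 0.85],
    [[0, -0.2, 0], 0, 0.85],
    [[0, 0, 0], 0, 0.85],
    [[0, 0, 0], 0, 0.85],
  ],
)

```text
t: 66.22
ee_pos: [473.4, 305.2, 281.1]
tool_rot: [[-0.708, 0.707, -0.0], [0.707, 0.708, 0.001], [0.001, 0.0, -1.0]]
wrist_force: [-0.1, -0.1, 0.3]
grip_width: 72.5
grasp_force: 0.0
```

```bash
python3 - <<'E'
from h import *
s=st(); s,cc,im,d=wshot("w_end"); discs(cc,im,d,46,54,grey,31,300); pad(cc,im,d); red(cc,im,d)
im,d=r.get_image("scene"); cv2.imwrite("pics/scene1.png",im)
E
```

```text
t 66.22 ee [473.4 305.2 281.1] az 135.04 z [-3.e-04  6.e-04 -1.e+00] F [-0.1 -0.1  0.3] w 72.5 g 0.0
disc uv [267. 352.] xy [626.5 142.9] z 50.7 R 30.0 resid 22.1
disc uv [299. 225.] xy [532.8 275.6] z 50.3 R 30.7 resid 3.3
disc uv [367. 168.] xy [536.6 368.2] z 50.2 R 30.5 resid 3.5
disc uv [239. 159.] xy [436.9 281.3] z 50.2 R 30.8 resid 1.5
disc uv [302.  94.] xy [436.6 371.4] z 50.1 R 30.6 resid 2.1
pad [array([384.1, 322.5]), array([437. , 224.8]), np.float64(1.2)]
red z [ 80.3  87.6 295.5] [array([496.7, 194.3]), array([ 13.1, 184.5]), np.float64(24.5)] med [526.1 130.3  87.6]
```

View pics/scene1.png

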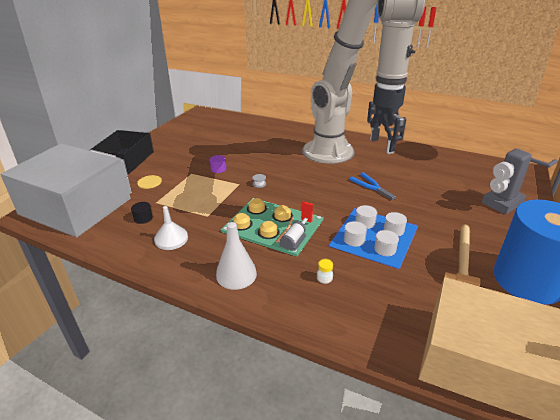

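View pics/w_end.png

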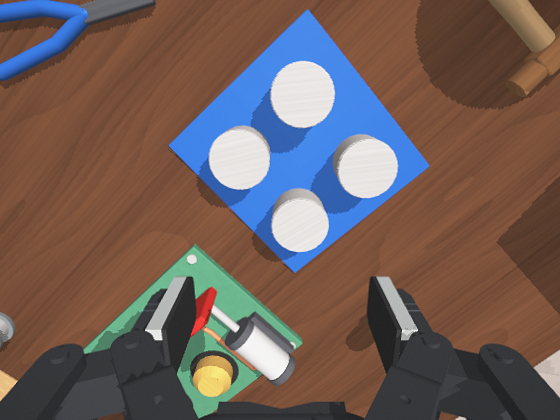

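Both pictures show all four cups upside down and wholly on the pad: wrist view (303,94), (239,158), (367,167) and (299,224), tops at 50 mm. The handle is home and the bystanders look unmoved.

```bash
python3 -c "
from cell import r
print(r.close_job())"
```

```text
the job is handed in; nothing more can be done
None
```

The job is handed in: all four cups were seated on the ports, the pump was held at its stop for about 2.4 s and sprang fully home with the cups still on, and the cups now stand upside down wholly on the blue pad, with one knocked towards its edge along the way and moved back in.

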